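Set out the painted planet discs on the drying tray

ROBOT

A 7-joint arm with a two-finger parallel gripper is mounted at the origin on the work surface. World frame = base frame: x ahead of the robot, y to its left, z up, the work surface at z = 0. Lengths are in m, angles in rad, forces in N, time in s.
With the tool pointing down it reaches from about 0.4 to 0.85 m from the base axis. Payload 10.4 kg.
Tool frame: the origin (TCP) lies at the very end of the fingers, on their centre line; the grasp point (between the pads) lies 19 mm behind it; z points along the fingers, y is the line along which they close (so a half turn about z gives the same grasp; the last joint's range is limited). The gripper opens to 87 mm and grips with 3 to 60 N. Pads are 19 mm wide; open, the fingers measure 117 mm over their backs; the gripper's body (75 mm by 190 mm) begins 51 mm behind the grasp point.
Start: joints at [1.123, 0.332, -0.065, 1.46, 0.022, 1.35, -0.088], TCP at [0.258, -0.569, 0.194] pointing down, gripper open.
Joint ranges: [-2.6, 2.6], [-0.5, 2.12], [-1.47, 1.34], [0.16, 2.42], [-1.27, 4.41], [0.06, 2.06], [-2.6, 2.6]. Speed limits (rad/s): [2.22, 2.22, 2.79, 2.79, 3.14, 3.14, 3.14].

INTERFACE

Orientations are given as a unit quaternion [x, y, z, w].
In Python, from bench import read_state, cams, workorder gives the robot as it stands.
- The arm moves only by the shell command python3 -m crank 'ROWS' [FORCE]. ROWS is text: rows parted by semicolons, each of 5 numbers parted by spaces: the shift along the tool's x, y, z scaled (see below), then the turn about the tool's z scaled (see below), then the opening, from -1 (shut) to 1 (fully open). In form: dx dy dz yaw jaw; .... A call has 1 to 10 rows; each row shifts and turns the commanded pose from where the row before left it, along the tool's axes as they then stand; what a row does not reach is not made up. The controller multiplies each number of a shift by 200 mm and each number of a turn by 90 degrees. A row lasts 1/10 s, in which the tool goes at most 50 mm and 8.59 degrees, less where a joint would pass 70% of its speed; a pose out of reach is approached as far as the arm can. A call with a number of a shift or a turn outside -1 to 1 is refused whole. A call with a gripper value outside its range is refused whole. The fingers move at their own pace and stop on an object; FORCE is the grip in N (left out, the last holds). Time passes only in rows, so rows that do not move let the fingers close. It gives the time, the measured TCP pose, the force, the opening and the grip force at its end, in the units of the state.
- read_state(): the state, without advancing time (a new reading comes with each control period).
- cams.camera(name): name is "scene" or "top"; returns a dict with "img" (480x640x3 uint8, blue, green, red), "K" (3x3 intrinsics, pixels), "xyz" and "attitude" of the camera in the world. Camera axes: x right, y down, z forward; pixel columns grow to the right and rows downward; lengths in m; the calibration is good to about 2 mm. A picture is of the moment at which its call begins. There is no depth.
- workorder.close_job(): hands the job in; it is judged then, once.
The state is a dict: "time": time; "joint_positions": joint angles; "joint_vel": joint speeds; "joint_torque": joint torques, N m; "ee_pos": TCP position; "eef_rot": TCP orientation; "ft_force": force on the tool from outside, world axes, zero at the start; "torque": the same for the moment, N m; "width": finger opening in m; "grip_force": force on a finger pad.
Only numpy, scipy, OpenCV 4.12 (cv2) and the standard library are available. Lean on these libraries where they do the work, as an engineer would, in place of code of your own. Each camera call takes 0.05 s, during which the arm holds its last target. There are 200 camera calls.

TASK

First swing the green brace off the tray by its black knob until it clicks fully home in its parked position along the far edge of the station. Then put the wooden offcut that lies on the tray into the orange scrap box and stand every painted planet disc upright on the tray in two neat rows, each centred on a ring of its own and of its own colour (red on the red rings, blue on the blue rings, any place within the row); only after that slide the loaded tray along until it meets the red stop, with the discs still on their rings. Leave the paint jar and the little block with the pin where they are.

Things in the scene. Friction and masses are not known exactly. Their poses are not given: they have to be found in the camera images.
- red1: Planet disc painted red: a red disc 44 mm across and 14 mm thick with a plain round wooden dowel standing up in its middle, 16 mm thick and 40 mm long (top 54 mm above the underside); 40 to 90 g. Origin: centre of the underside; z is up along the dowel. Loose on the bench, upright at the start; 4 to 6 of the 6 discs are there in a run (absent: None). Pick it up by the dowel.
- red2: Planet disc painted red: a red disc 44 mm across and 14 mm thick with a plain round wooden dowel standing up in its middle, 16 mm thick and 40 mm long (top 54 mm above the underside); 40 to 90 g. Origin: centre of the underside; z is up along the dowel. Loose on the bench, upright at the start; 4 to 6 of the 6 discs are there in a run (absent: None). Pick it up by the dowel.
- red3: Planet disc painted red: a red disc 44 mm across and 14 mm thick with a plain round wooden dowel standing up in its middle, 16 mm thick and 40 mm long (top 54 mm above the underside); 40 to 90 g. Origin: centre of the underside; z is up along the dowel. Loose on the bench, upright at the start; 4 to 6 of the 6 discs are there in a run (absent: None). Pick it up by the dowel.
- blue1: Planet disc painted blue: a blue disc 44 mm across and 14 mm thick with a plain round wooden dowel standing up in its middle, 16 mm thick and 40 mm long (top 54 mm above the underside); 40 to 90 g. Origin: centre of the underside; z is up along the dowel. Loose on the bench, upright at the start; 4 to 6 of the 6 discs are there in a run (absent: None). Pick it up by the dowel.
- blue2: Planet disc painted blue: a blue disc 44 mm across and 14 mm thick with a plain round wooden dowel standing up in its middle, 16 mm thick and 40 mm long (top 54 mm above the underside); 40 to 90 g. Origin: centre of the underside; z is up along the dowel. Loose on the bench, upright at the start; 4 to 6 of the 6 discs are there in a run (absent: None). Pick it up by the dowel.
- blue3: Planet disc painted blue: a blue disc 44 mm across and 14 mm thick with a plain round wooden dowel standing up in its middle, 16 mm thick and 40 mm long (top 54 mm above the underside); 40 to 90 g. Origin: centre of the underside; z is up along the dowel. Loose on the bench, upright at the start; 4 to 6 of the 6 discs are there in a run (absent: None). Pick it up by the dowel.
- ring_red1 (a point): Centre of a red ring (58 mm outside, 48 mm inside, flat paint) on top of the wooden tray, near (robot-side) row, place 1 of 3; rings stand 70 mm apart in both directions; place 1 is the one nearest the tray's yellow knob. The point lies on the tray's top face, 26 mm above the bench, and moves with the tray; its axes are the tray's (z up, y towards the yellow knob).
- ring_red2 (a point): Centre of a red ring (58 mm outside, 48 mm inside, flat paint) on top of the wooden tray, near (robot-side) row, place 2 of 3; rings stand 70 mm apart in both directions; place 1 is the one nearest the tray's yellow knob. The point lies on the tray's top face, 26 mm above the bench, and moves with the tray; its axes are the tray's (z up, y towards the yellow knob).
- ring_red3 (a point): Centre of a red ring (58 mm outside, 48 mm inside, flat paint) on top of the wooden tray, near (robot-side) row, place 3 of 3; rings stand 70 mm apart in both directions; place 1 is the one nearest the tray's yellow knob. The point lies on the tray's top face, 26 mm above the bench, and moves with the tray; its axes are the tray's (z up, y towards the yellow knob).
- ring_blue1 (a point): Centre of a blue ring (58 mm outside, 48 mm inside, flat paint) on top of the wooden tray, far row, place 1 of 3; rings stand 70 mm apart in both directions; place 1 is the one nearest the tray's yellow knob. The point lies on the tray's top face, 26 mm above the bench, and moves with the tray; its axes are the tray's (z up, y towards the yellow knob).
- ring_blue2 (a point): Centre of a blue ring (58 mm outside, 48 mm inside, flat paint) on top of the wooden tray, far row, place 2 of 3; rings stand 70 mm apart in both directions; place 1 is the one nearest the tray's yellow knob. The point lies on the tray's top face, 26 mm above the bench, and moves with the tray; its axes are the tray's (z up, y towards the yellow knob).
- ring_blue3 (a point): Centre of a blue ring (58 mm outside, 48 mm inside, flat paint) on top of the wooden tray, far row, place 3 of 3; rings stand 70 mm apart in both directions; place 1 is the one nearest the tray's yellow knob. The point lies on the tray's top face, 26 mm above the bench, and moves with the tray; its axes are the tray's (z up, y towards the yellow knob).
- station: Drying station fixed to the bench, turned by up to 0.15 rad: plywood bed 235 x 425 mm, 12 mm high. On it slides a wooden tray, 186 x 270 mm, flat top 26 mm above the bench, with a rim 6 mm wide that stands 6 mm above that top. Origin on the bench under the middle of the six rings when joint tray is 0. x points away from the robot across the tray, y to the left along it, z up.
- tray (a joint): Travel of the tray along the station, m: 0 at the left end, growing as the tray moves along the station's -y (to the robot's right), at most 0.12 without the stop. Starts between 0 and 0.02. Moves stiffly (about 2 N) and stays where it is left.
- tray_knob (a point): Top of the upright yellow knob of the tray, a cylinder 18 mm across and 42 mm tall on the tray's left end (130 mm along y from the middle rings); its foot is on the tray's top, 26 mm above the bench, its top 68 mm above the bench. Grip it or push it to slide the tray.
- tray_end (a point): Middle of the tray's right end face (the face that meets the stop).
- stop_face (a point): Middle of the left face of the red stop block, 90 x 25 x 30 mm (top 42 mm above the bench), clamped on the bed beyond the tray's right end, at a different place from run to run (60 to 100 mm of tray travel from joint 0); it does not move; axes as the station's (the face looks along +y, at the height of the tray's end face): the tray is home when tray_end touches it.
- brace (a joint): Angle of the green brace, rad: 0 when it lies across the tray's middle pointing at the robot, growing clockwise seen from above, to 1.57 when parked along the station's far edge pointing to its +y. Starts at 0 to 0.25. Turns easily (under 1 N at the knob); a spring ball resists from 1.39 (up to about 5 N), is passed at 1.47, then drives it to the end stop at 1.57 and holds it.
- brace_knob (a point): Top of the upright black knob on the brace's free end, a cylinder 18 mm across and 42 mm tall on top of the bar, 135 mm from the hinge axis; its top is 92 mm above the bench, its foot 50 mm. The bar is 18 mm wide and 10 mm thick, underside 40 mm above the bench.
- brace_hinge (a point): Upright hinge axis of the brace, at the far side of the station, 105 mm from the middle of the rings, at the height of the bar's underside (40 mm above the bench). Does not move.
- offcut: Dark wooden offcut, a bar 60 x 24 x 20 mm (x, y, z), about 40 g, lying loose on the right part of the tray over the third rings at the start, long side within 0.7 rad of the station's x. Origin: centre of its underside, x along it. It has to go into the scrap box.
- scrap: Orange open scrap box fixed on the bench to the left, 120 x 120 mm outside and 30 mm high, walls 4 mm, floor 4 mm thick, empty. Origin: centre of its underside.
- jar: Small paint jar with yellow lid, 40 mm across, 55 mm tall, loose among the discs; leave alone. Origin: centre of the underside.
- block: Small wooden block 45 x 45 x 20 mm with a thin steel pin 35 mm tall standing up in it, loose to the left of the parked brace's end, beyond the discs; leave alone. Origin: centre of the underside.

How it is judged:
On the way, in this order (a step that is already met when the one before it is completed fails the run):
1. the brace is swung out and seated in its end detent (value of joint brace above 1.5 rad), for 0.2 s.
2. the offcut is in the scrap box and every disc stands on a ring of its colour (((horizontal distance between red1 and ring_red1 below 0.01 m and z of red1 in the frame of ring_red1 below 0.005 m and angle between red1's own z axis and vertical below 0.1 rad) or (horizontal distance between red1 and ring_red2 below 0.01 m and z of red1 in the frame of ring_red2 below 0.005 m and angle between red1's own z axis and vertical below 0.1 rad) or (horizontal distance between red1 and ring_red3 below 0.01 m and z of red1 in the frame of ring_red3 below 0.005 m and angle between red1's own z axis and vertical below 0.1 rad)) and ((horizontal distance between red2 and ring_red1 below 0.01 m and z of red2 in the frame of ring_red1 below 0.005 m and angle between red2's own z axis and vertical below 0.1 rad) or (horizontal distance between red2 and ring_red2 below 0.01 m and z of red2 in the frame of ring_red2 below 0.005 m and angle between red2's own z axis and vertical below 0.1 rad) or (horizontal distance between red2 and ring_red3 below 0.01 m and z of red2 in the frame of ring_red3 below 0.005 m and angle between red2's own z axis and vertical below 0.1 rad)) and ((horizontal distance between red3 and ring_red1 below 0.01 m and z of red3 in the frame of ring_red1 below 0.005 m and angle between red3's own z axis and vertical below 0.1 rad) or (horizontal distance between red3 and ring_red2 below 0.01 m and z of red3 in the frame of ring_red2 below 0.005 m and angle between red3's own z axis and vertical below 0.1 rad) or (horizontal distance between red3 and ring_red3 below 0.01 m and z of red3 in the frame of ring_red3 below 0.005 m and angle between red3's own z axis and vertical below 0.1 rad)) and ((horizontal distance between blue1 and ring_blue1 below 0.01 m and z of blue1 in the frame of ring_blue1 below 0.005 m and angle between blue1's own z axis and vertical below 0.1 rad) or (horizontal distance between blue1 and ring_blue2 below 0.01 m and z of blue1 in the frame of ring_blue2 below 0.005 m and angle between blue1's own z axis and vertical below 0.1 rad) or (horizontal distance between blue1 and ring_blue3 below 0.01 m and z of blue1 in the frame of ring_blue3 below 0.005 m and angle between blue1's own z axis and vertical below 0.1 rad)) and ((horizontal distance between blue2 and ring_blue1 below 0.01 m and z of blue2 in the frame of ring_blue1 below 0.005 m and angle between blue2's own z axis and vertical below 0.1 rad) or (horizontal distance between blue2 and ring_blue2 below 0.01 m and z of blue2 in the frame of ring_blue2 below 0.005 m and angle between blue2's own z axis and vertical below 0.1 rad) or (horizontal distance between blue2 and ring_blue3 below 0.01 m and z of blue2 in the frame of ring_blue3 below 0.005 m and angle between blue2's own z axis and vertical below 0.1 rad)) and ((horizontal distance between blue3 and ring_blue1 below 0.01 m and z of blue3 in the frame of ring_blue1 below 0.005 m and angle between blue3's own z axis and vertical below 0.1 rad) or (horizontal distance between blue3 and ring_blue2 below 0.01 m and z of blue3 in the frame of ring_blue2 below 0.005 m and angle between blue3's own z axis and vertical below 0.1 rad) or (horizontal distance between blue3 and ring_blue3 below 0.01 m and z of blue3 in the frame of ring_blue3 below 0.005 m and angle between blue3's own z axis and vertical below 0.1 rad)) and horizontal distance between offcut and scrap below 0.05 m and z of offcut in the frame of scrap below 0.03 m and value of joint brace above 1.5 rad), for 0.2 s.
3. the loaded tray meets the stop (y of tray_end in the frame of stop_face below 0.003 m), for 0.2 s.
At the end, for the whole second after the job is handed in: the offcut lies in the scrap box; every disc stands upright (0.1 rad) on the tray, within 10 mm of the centre of a ring of its own colour; the brace is past 1.50 rad, seated in its detent; the tray end is within 3 mm of the stop; all released and at rest (all of step 2 and y of tray_end in the frame of stop_face below 0.003 m and velocity of joint tray below 0.01 m/s and linear speed of each of red1, red2, red3, blue1, blue2, blue3 below 0.02 m/s); the robot touches nothing.
It fails at once if the jar is moved by more than 40 mm (distance of jar from where it was at the start of the episode above 0.04 m).
It fails at once if the block is moved by more than 40 mm (distance of block from where it was at the start of the episode above 0.04 m).
Of red1, red2, red3, blue1, blue2, blue3 only 4 to 6 are there at a start; the rules pass over those that are not, and their reading is None.
At some moment in a run one of red1, red2, red3, blue1, blue2, blue3 may be knocked a few centimetres aside while the robot is not near it.
It also fails if it takes over 208 s, if anything falls off the work surface, if the arm or the gripper's body presses on something with over 40 N, if the wrist force passes 120 N, or if a joint passes its speed limit or range.

## Working session

There is one attempt and no reset: what is moved stays moved. The work goes in short steps, Python scripts to look and compute and a shell command to move; the robot and the scene stay as the last step left them, time stands still between calls to the robot, and variables do not carry over. Pictures are saved under pics/ and viewed, at most 14 in all, crops included, and the job is handed in when it is done.

```bash
mkdir -p pics; ls
python3 - <<'E'
from bench import read_state, cams
import cv2
s=read_state();print(s)
for n in("scene","top"):
    c=cams.camera(n);cv2.imwrite(f"pics/{n}0.png",c["img"]);print(n,c["K"],c["xyz"],c["attitude"])
E
```

```text
pics
{'time': 0.0, 'joint_positions': array([ 1.12339478,  0.3328555 , -0.06472025,  1.46096043,  0.02163469,
        1.34989584, -0.0884844 ]), 'joint_vel': array([-0.00075261, -0.0004257 , -0.00071335, -0.0020613 ,  0.00119913,
        0.00149394, -0.00029725]), 'joint_torque': array([-7.29572967e-04, -6.23258972e+01,  2.40881578e-02, -3.89897847e+01,
       -6.13720785e-02,  3.98255582e-02,  1.30072376e-04]), 'ee_pos': array([ 0.25739982, -0.56905703,  0.19275513]), 'eef_rot': array([ 9.77520663e-01,  2.10838438e-01, -1.95650325e-04, -6.83707240e-04]), 'ft_force': array([0.12755601, 0.00500869, 0.06161183]), 'torque': array([ 2.60245565e-02,  1.68518342e-05, -8.29359812e-03]), 'grip_force': 0.0, 'width': 0.0871896273134514}
scene [[493.03472773   0.         309.55931431]
 [  0.         493.03472773 238.19111129]
 [  0.           0.           1.        ]] [1.15432585 0.49176398 0.94719542] [ 0.42735177  0.8369597  -0.30711141 -0.15017161]
top [[574.35833358   0.         315.07852216]
 [  0.         574.35833358 234.97688479]
 [  0.           0.           1.        ]] [0.39675483 0.02808977 1.07992463] [-0.69627299  0.71323801 -0.05135066  0.0621174 ]
```

View pics/top0.png

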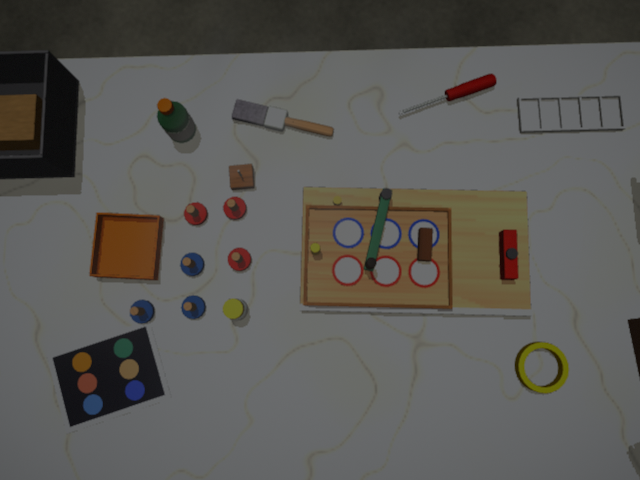

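View pics/scene0.png

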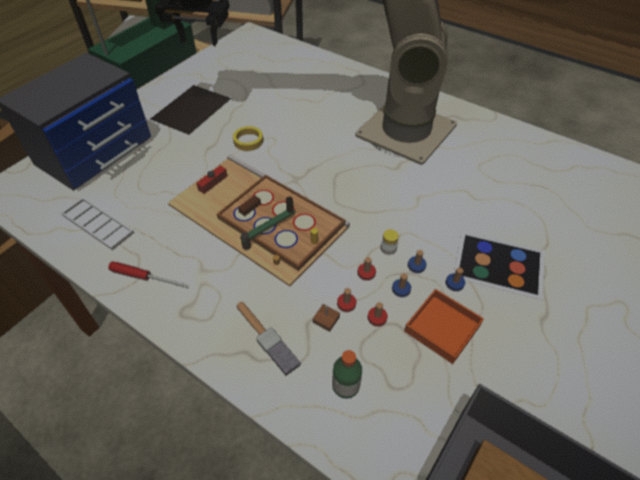

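Top view: red discs near (195,213), (235,208), (240,259); blue near (192,264), (193,307), (142,311); scrap box (127,247); jar (235,309); block (241,176). Brace hinge (386,193), black knob (370,264); offcut (425,245); tray knob (315,248); stop (509,254). The scene view shows the same objects, with all six discs present.

```bash
cat > h.py <<'E'
import numpy as np, cv2
from scipy.spatial.transform import Rotation as R
from scipy.optimize import least_squares
from bench import read_state, cams
def shot(name,save=None):
    c=cams.camera(name); c["hsv"]=cv2.cvtColor(c["img"],cv2.COLOR_BGR2HSV)
    c["R"]=R.from_quat(c["attitude"]).as_matrix()
    if save: cv2.imwrite(f"pics/{save}.png",c["img"])
    return c
def proj(c,P):
    q=(np.atleast_2d(P)-c["xyz"])@c["R"]; q=q@c["K"].T
    return q[:,:2]/q[:,2:]
def ray(c,uv,z):
    d=c["R"]@np.linalg.solve(c["K"],[uv[0],uv[1],1]); return c["xyz"]+d*(z-c["xyz"][2])/d[2]
def tri(cs,uvs):
    f=lambda p:np.concatenate([proj(c,p)[0]-u for c,u in zip(cs,uvs)])
    r=least_squares(f,ray(cs[0],uvs[0],0.03)); return r.x,np.abs(r.fun).max()
def hullc(pts):
    m=cv2.moments(cv2.convexHull(np.float32(pts).reshape(-1,1,2)))
    return np.array([m["m10"],m["m01"]])/m["m00"]
RANGE={"red":[((0,150,50),(8,255,255)),((172,150,50),(180,255,255))],"blue":[((105,130,40),(130,255,255))],
 "yellow":[((22,120,70),(33,255,255))],"orange":[((6,190,100),(14,255,255))],"green":[((45,60,20),(90,255,255))]}
def blobs(c,col,amin=40,amax=2000,box=None):
    m=sum(cv2.inRange(c["hsv"],np.array(a),np.array(b)) for a,b in RANGE[col])
    m=cv2.morphologyEx(m,cv2.MORPH_CLOSE,np.ones((3,3)))
    cs,_=cv2.findContours(m,cv2.RETR_EXTERNAL,cv2.CHAIN_APPROX_NONE); out=[]
    for k in cs:
        h=cv2.convexHull(k); a=cv2.contourArea(h)
        if amin<a<amax: out.append((*np.round(hullc(h),1),round(a)))
    return out
T=np.linspace(0,2*np.pi,40,endpoint=False)
def cyl(p,r,z0,z1):
    C=np.c_[r*np.cos(T),r*np.sin(T),0*T]
    return np.r_[C+[p[0],p[1],p[2]+z0],C+[p[0],p[1],p[2]+z1]]
def fit(cs,uvs,r,z0,z1):
    "xyz of a cylinder (p = reference point) from outline centroids"
    f=lambda p:np.concatenate([hullc(proj(c,cyl(p,r,z0,z1)))-u for c,u in zip(cs,uvs)])
    s=least_squares(f,ray(cs[0],uvs[0],0.02),diff_step=1e-4); return s.x,np.abs(s.fun).max()
def fitz(c,uv,r,z0,z1,z=0.):
    f=lambda p:hullc(proj(c,cyl([*p,z],r,z0,z1)))-uv
    return least_squares(f,ray(c,uv,0.02)[:2],diff_step=1e-4).x
E
python3 - <<'E'
from h import *
a=shot("top");b=shot("scene")
for n in RANGE:
    print(n,"T",blobs(a,n,15,6000));print(n,"S",blobs(b,n,15,6000))
for n,c,q in [("offcut",a,(425,245)),("bknob",a,(370,264)),("ring",a,(348,270-13)),("white",a,(100,450))]:
    print(n,c["hsv"][q[1],q[0]])
E
```

```text
red T [(np.float64(86.9), np.float64(382.7), 240), (np.float64(423.6), np.float64(272.1), 724), (np.float64(385.6), np.float64(271.0), 723), (np.float64(347.4), np.float64(269.9), 740), (np.float64(238.9), np.float64(259.0), 365), (np.float64(510.0), np.float64(254.0), 642), (np.float64(195.3), np.float64(213.4), 342), (np.float64(234.2), np.float64(207.6), 338), (np.float64(471.3), np.float64(85.9), 514)]
red S [(np.float64(429.8), np.float64(344.1), 250), (np.float64(377.3), np.float64(316.2), 206), (np.float64(346.2), np.float64(302.0), 188), (np.float64(452.9), np.float64(306.0), 410), (np.float64(366.4), np.float64(271.1), 158), (np.float64(127.6), np.float64(269.9), 274), (np.float64(516.7), np.float64(267.3), 109), (np.float64(294.5), np.float64(223.5), 20), (np.float64(273.4), np.float64(209.3), 20), (np.float64(271.3), np.float64(197.3), 23), (np.float64(210.7), np.float64(176.0), 178)]
blue T [(np.float64(92.4), np.float64(404.1), 310), (np.float64(134.4), np.float64(389.9), 317), (np.float64(141.6), np.float64(311.4), 358), (np.float64(192.9), np.float64(306.7), 373), (np.
[... 652 characters left out ...]
[(np.float64(390.4), np.float64(236.3), 137), (np.float64(313.9), np.float64(234.4), 64), (np.float64(247.4), np.float64(137.5), 494)]
orange T [(np.float64(124.7), np.float64(249.5), 2555)]
orange S [(np.float64(448.4), np.float64(327.3), 1530)]
green T [(np.float64(122.8), np.float64(347.8), 312), (np.float64(367.5), np.float64(268.3), 16), (np.float64(377.7), np.float64(228.0), 602), (np.float64(171.7), np.float64(116.4), 590)]
green S [(np.float64(347.1), np.float64(371.4), 526), (np.float64(480.5), np.float64(271.6), 152), (np.float64(268.1), np.float64(223.8), 237), (np.float64(145.2), np.float64(42.9), 5426)]
offcut [ 10 159  56]
bknob [ 8 34 30]
ring [  1  55 107]
white [100   8 100]
```

```bash
python3 -c "
import cv2
a=cv2.imread('pics/top0.png')[180:320,295:535];b=cv2.imread('pics/scene0.png')[150:290,160:360]
cv2.imwrite('pics/c1.png',cv2.convertScaleAbs(cv2.resize(a,None,fx=3.3,fy=3.3,interpolation=2),alpha=1.5))
cv2.imwrite('pics/c2.png',cv2.convertScaleAbs(cv2.resize(b,None,fx=4,fy=4,interpolation=2),alpha=1.5))"
```

```text
(no output)
```

View pics/c1.png

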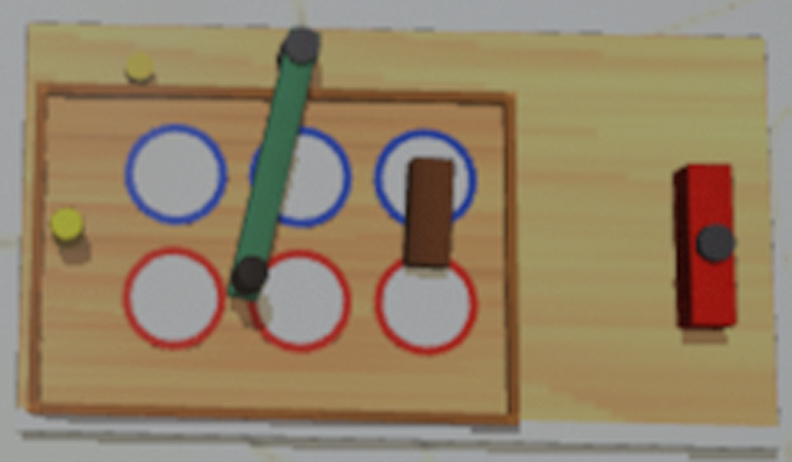

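View pics/c2.png

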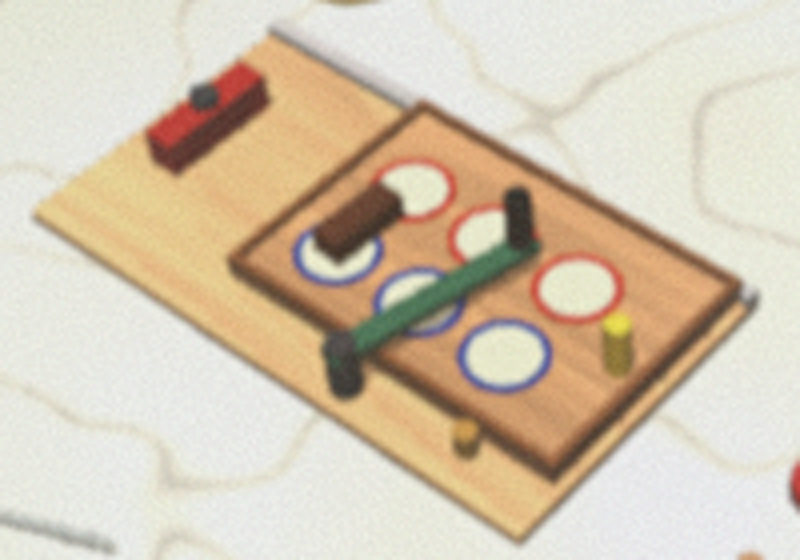

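Crops (c1 = top ×3.3 from (295,180); c2 = scene ×4 from (160,150)): brace knob top at c1 (250,270), c2 (517,193); rings are all clear; the offcut lies between (413,158) and (448,268) in c1; the stop's left face is at c1 x≈680-690.

```bash
cat > m1.py <<'E'
from h import *
np.set_printoptions(precision=4,suppress=True)
a=shot("top");b=shot("scene");cs=[a,b]
c1=lambda u,v:np.array([295+(u+.5)/3.3-.5,180+(v+.5)/3.3-.5]); c2=lambda u,v:np.array([160+(u+.5)/4-.5,150+(v+.5)/4-.5])
for n,u,v in [("bknob",(250,269),(517,193)),("hinge",(302,42),(340,344)),("yknob",(68,222),(617,323)),
  ("rr1",(174,298),(578,288)),("rr3",(427,304),(416,189)),("rb1",(176,174),(505,355)),("rb3",(426,179),(338,252)),("offc_a",(453,160),(344,262)),("stopcornerfar",(688,165),(148,130))]:
    p,e=tri(cs,[c1(*u),c2(*v)]);print(n,p,"err px %.1f"%e)
D=[]
for col in("red","blue"):
    A=[x for x in blobs(a,col,200,400) if 130<x[0]<250 and x[1]<330]; B=[x for x in blobs(b,col,100,260) if x[0]<470 and x[0]>340 and x[1]<330 and x[1]>255]
    for x in A:
        best=min((fit(cs,[np.array(x[:2]),np.array(y[:2])],.022,0,.014)+(y,) for y in B),key=lambda t:t[1])
        print(col,best[0],"err %.1f"%best[1],"top only",fitz(a,np.array(x[:2]),.022,0,.014))
for n,r,z in(("jar",.02,(.043,.055)),):
    print(n,fit(cs,[np.array([232.7,308.4]),np.array([390.4,236.3])],r,*z))
print("scrap",ray(a,(124.7,249.5),.0),tri(cs,[(124.7,249.5),(448.4,327.3)]))
E
python3 m1.py
```

```text
bknob [ 0.5086 -0.0531  0.0946] err px 0.1
hinge [ 0.6387 -0.0895  0.0531] err px 0.3
yknob [0.5392 0.0422 0.0673] err px 0.3
rr1 [ 0.5009 -0.0155  0.026 ] err px 0.2
rr3 [ 0.4937 -0.1551  0.0266] err px 0.8
rb1 [ 0.5709 -0.0188  0.0261] err px 0.1
rb3 [ 0.5646 -0.1592  0.0251] err px 0.2
offc_a [ 0.5713 -0.1692  0.0194] err px 6.1
stopcornerfar [ 0.5678 -0.3023  0.0519] err px 4.1
red [0.5285 0.1866 0.0015] err 0.1 top only [0.5288 0.1867]
red [ 0.6182  0.2704 -0.0001] err 0.2 top only [0.6183 0.2701]
blue [0.4347 0.3684 0.0017] err 0.2 top only [0.435  0.3686]
blue [0.4412 0.2726 0.0022] err 0.2 top only [0.4414 0.2728]
blue [0.5213 0.2757 0.0026] err 0.2 top only [0.5217 0.276 ]
jar (array([ 0.4349,  0.1921, -0.0005]), np.float64(0.10696994760218104))
scrap [0.5531 0.4064 0.    ] (array([0.5516, 0.4069, 0.0037]), np.float64(1.2425571137349039))
```

```bash
python3 -m crank '0 0 0 0.09 1;0 0 0 0.09 1;0 0 0 0.09 1;0.084 -0.172 0 0 1;0.084 -0.172 0 0 1;0.084 -0.172 0 0 1;0.084 -0.172 0 0 1;0.084 -0.172 0 0 1;0.084 -0.172 0 0 1;0.084 -0.172 0 0 1' 20
python3 -m crank '0.084 -0.172 0 0 1;0.084 -0.172 0 0 1;0.084 -0.172 0 0 1;0.084 -0.172 0 0 1;0.084 -0.172 0 0 1;0.084 -0.172 0 0 1;0.084 -0.172 0 0 1;0.084 -0.172 0 0 1;0 0 0 0 1;0 0 0 0 1'
cat > go.py <<'E'
"go.py x y z psi n: shift per row to reach the target in n rows (turn in the axes before it)"
import sys; from h import *
x,y,z,psi,n=map(float,sys.argv[1:]); s=read_state(); M=R.from_quat(s["eef_rot"]).as_matrix()
p0=np.arctan2(M[1,0],M[0,0]); d=M.T@(np.array([x,y,z])-s["ee_pos"])
print("pos",s["ee_pos"].round(4),"psi %.3f"%p0,"width %.4f"%s["width"],"tilt %.3f"%np.arccos(-M[2,2]),"| total",(d/.2).round(4),"per row",(d/.2/n).round(4),"yaw tot %.4f"%((p0-psi)/(np.pi/2)))
E
python3 go.py .5086 -.0531 .07 0 4
```

```text
time: 1.3
ee_pos: [0.3755, -0.3271, 0.1937]
eef_rot: [1.0, 0.0, 0.0, 0.0]
ft_force: [1.0, -1.0, -0.2]
width: 0.087
grip_force: 0.0
time: 2.3
ee_pos: [0.5093, -0.0528, 0.1934]
eef_rot: [1.0, 0.001, -0.0, 0.0]
ft_force: [0.1, -1.1, 0.2]
width: 0.0866
grip_force: 0.0
pos [ 0.5093 -0.0528  0.1934] psi 0.002 width 0.0866 tilt 0.000 | total [-0.0031  0.0016  0.617 ] per row [-0.0008  0.0004  0.1543] yaw tot 0.0016
```

```bash
python3 -m crank '0 0 0.154 0 1;0 0 0.154 0 1;0 0 0.154 0 1;0 0 0.154 0 1;0 0 0 0 -1;0 0 0 0 -1;0 0 0 0 -1;0 0 0 0 -1;0 0 0 0 -1;0 0 0 0 -1' 15
python3 - <<'E'
from h import *
s=read_state();p=s["ee_pos"];H=np.array([.6387,-.0895]);v=p[:2]-H;print(p,s["width"],s["grip_force"],np.hypot(*v))
f0=np.arctan2(v[1],-v[0]);F=np.linspace(f0,1.605,15);r=.135
P=np.c_[H[0]-r*np.cos(F),H[1]+r*np.sin(F)];P[0]=p[:2]
print(f0);print((np.diff(P,axis=0)*[1,-1]/.2).round(3).tolist())
E
```

```text
time: 3.3
ee_pos: [0.5096, -0.0534, 0.071]
eef_rot: [1.0, 0.0, 0.0, 0.0]
ft_force: [-0.8, -0.4, 0.3]
width: 0.0471
grip_force: 0.0
[ 0.50961242 -0.05340576  0.07098369] 0.04708506980491122 0.0 0.13403879367097232
0.27264742076416326
[[0.016, -0.062], [0.026, -0.059], [0.031, -0.056], [0.037, -0.053], [0.041, -0.049], [0.046, -0.045], [0.05, -0.04], [0.054, -0.035], [0.057, -0.03], [0.059, -0.025], [0.061, -0.019], [0.063, -0.013], [0.064, -0.007], [0.064, -0.001]]
```

Fingers close slowly; close on, then swing.

```bash
python3 -m crank '0 0 0 0 -1;0 0 0 0 -1;0 0 0 0 -1;0 0 0 0 -1;0 0 0 0 -1;0 0 0 0 -1;0 0 0 0 -1'
python3 -m crank '0.016 -0.062 0 0 -1;0.026 -0.059 0 0 -1;0.031 -0.056 0 0 -1;0.037 -0.053 0 0 -1;0.041 -0.049 0 0 -1;0.046 -0.045 0 0 -1;0.050 -0.040 0 0 -1'
python3 -m crank '0.054 -0.035 0 0 -1;0.057 -0.030 0 0 -1;0.059 -0.025 0 0 -1;0.061 -0.019 0 0 -1;0.063 -0.013 0 0 -1;0.064 -0.007 0 0 -1;0.064 -0.001 0 0 -1;0 0 0 0 -1'
```

```text
time: 4.0
ee_pos: [0.5092, -0.0533, 0.0703]
eef_rot: [1.0, 0.0, -0.0, 0.0]
ft_force: [0.4, 0.5, -0.6]
width: 0.0011
grip_force: 0.0
time: 4.7
ee_pos: [0.5595, 0.0205, 0.0703]
eef_rot: [1.0, 0.001, 0.0, -0.0]
ft_force: [0.2, 0.6, -0.4]
width: 0.0008
grip_force: 0.0
time: 5.5
ee_pos: [0.6444, 0.0457, 0.0699]
eef_rot: [1.0, 0.0, 0.0, -0.0]
ft_force: [-0.5, -0.6, -0.7]
width: 0.0006
grip_force: 0.0
```

The grip closed on nothing, so I'll look.

Run:
```python
from h import *
a=shot("top");b=shot("scene")
x=cv2.resize(a["img"][170:320,220:460],None,fx=2.2,fy=2.2,interpolation=2);y=cv2.resize(b["img"][150:330,200:400],None,fx=1.3,fy=1.833,interpolation=2)
y=cv2.resize(b["img"][150:300,190:390],(440,330),interpolation=2)
cv2.imwrite("pics/c3.png",cv2.convertScaleAbs(np.vstack([cv2.resize(x,(440,275)),cv2.resize(y,(440,325))]),alpha=1.6))
```

```text
(no output)
```

View pics/c3.png

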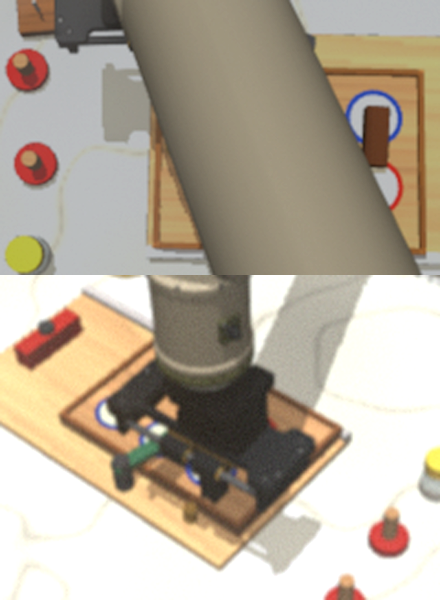

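```bash
python3 -m crank '0 0 -0.2 0 1;0 0 -0.2 0 1;0 0 -0.2 0 1;0 0.2 0 0 1;0 0.2 0 0 1;0 0.2 0 0 1;0 0.2 0 0 1;0 0.2 0 0 1;0 0.2 0 0 1;0 0.2 0 0 1'
python3 - <<'E'
from h import *
a=shot("top");b=shot("scene")
x=a["img"][170:320,170:460];y=b["img"][140:290,150:400]
cv2.imwrite("pics/c4.png",cv2.convertScaleAbs(np.vstack([cv2.resize(x,(580,300),interpolation=2),cv2.resize(y,(500,300),interpolation=2)[:,:].copy() if 0 else cv2.resize(y,(580,300),interpolation=2)]),alpha=1.6))
E
```

```text
time: 6.6
ee_pos: [0.6425, -0.236, 0.1905]
eef_rot: [1.0, 0.0, -0.0, 0.0]
ft_force: [0.9, -0.3, -0.5]
width: 0.0726
grip_force: 0.0
```

View pics/c4.png

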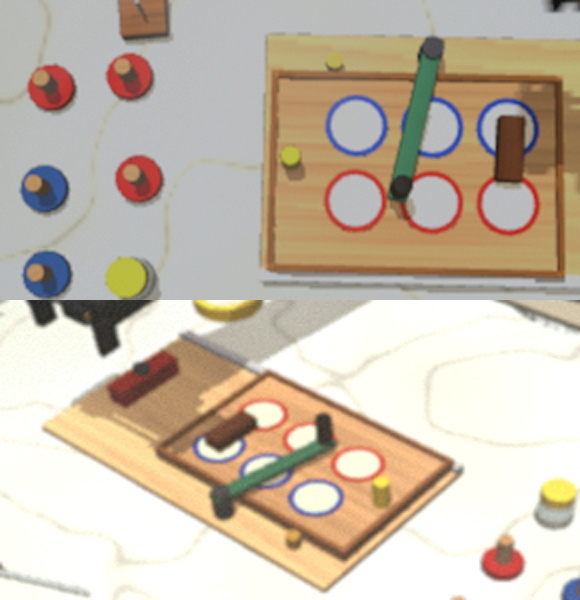

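The brace hasn't moved: its knob still shows at (402,185) in the top crop. I'll check the reported TCP against the image.

Run:
```python
from h import *
a=shot("top");b=shot("scene");p=read_state()["ee_pos"];print(p)
for c in(a,b): print(proj(c,[p,[0,0,0],p+[0,0,.05]]))
o=[]
for c in(a,b):
    u=proj(c,p)[0].astype(int);v=np.clip(u,[100,75],[540,405]);im=c["img"].copy();cv2.drawMarker(im,u.tolist(),(0,255,0),0,5)
    o.append(cv2.resize(im[v[1]-75:v[1]+75,v[0]-100:v[0]+100],(400,300),interpolation=2))
cv2.imwrite("pics/c5.png",cv2.convertScaleAbs(np.hstack(o),alpha=2))
```

```text
[ 0.64253377 -0.23521865  0.19007231]
[[486.50353153 167.74557894]
 [346.91980924 557.89502091]
 [495.71808372 158.60406869]]
[[188.04396554 169.37820146]
 [405.64542088 130.2978008 ]
 [183.50159441 152.35586644]]
```

View pics/c5.png

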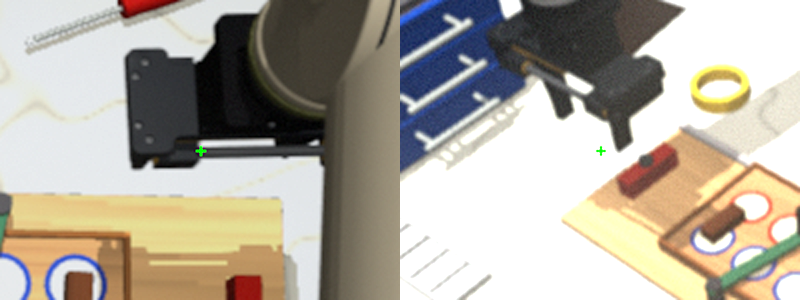

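The image puts the fingertips above the reported TCP (marker at (600,150), tips about 10 px higher in the scene). I'll check this near the bare bench.

```bash
python3 -m crank '0.19 0 0 0 1;0.19 0 0 0 1;0 0 0.2 0 1;0 0 0.2 0 1;0 0 0.2 0 1;0 0 0 0 1'
python3 -m crank '0 0 0.1 0 1;0 0 0.04 0 1;0 0 0 0 1;0 0 0 0 1'
python3 - <<'E'
from h import *
a=shot("top");b=shot("scene");s=read_state();p=s["ee_pos"];w=s["width"];print(p,w)
o=[]
for c in(a,b):
    im=cv2.resize(c["img"],None,fx=5,fy=5,interpolation=2)
    for d in(-w/2,0,w/2):
        u=proj(c,p+[0,d,0])[0];cv2.drawMarker(im,((u+.5)*5-.5).astype(int).tolist(),(0,255,0),0,9)
        print(u)
        if d==0: v=np.clip((u*5).astype(int),[200,250],[3000,2150])
    o.append(im[v[1]-250:v[1]+150,v[0]-200:v[0]+200])
cv2.imwrite("pics/c6.png",cv2.convertScaleAbs(np.hstack(o),alpha=2))
E
```

```text
time: 7.4
ee_pos: [0.7156, -0.2312, 0.0637]
eef_rot: [1.0, 0.002, -0.005, -0.002]
ft_force: [-0.4, -0.1, -0.9]
width: 0.0874
grip_force: 0.0
time: 7.8
ee_pos: [0.72, -0.234, 0.0442]
eef_rot: [1.0, 0.001, 0.001, 0.0]
ft_force: [0.1, 0.7, 0.2]
width: 0.0869
grip_force: 0.0
[ 0.71999105 -0.23433672  0.04416785] 0.08721959361104323
[484.85779683 148.44246871]
[461.37925589 149.07722251]
[437.92604731 149.71129143]
[164.95933305 224.40994353]
[177.45219766 232.24110062]
[190.30172999 240.29583501]
```

View pics/c6.png

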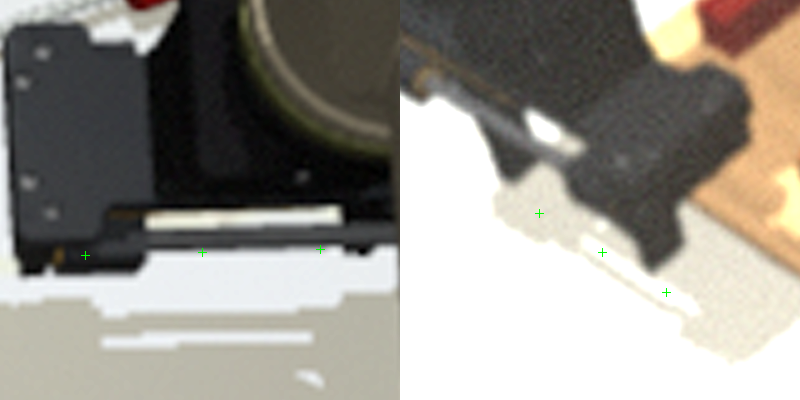

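```bash
python3 - <<'E'
from h import *
b=shot("scene");p=read_state()["ee_pos"];u=proj(b,p)[0]
J=np.array([(proj(b,p+.01*e)[0]-u) for e in np.eye(3)]).T;print(J.round(2),"px per 10mm")
t=np.array([-4,-5.6])
print("dx=0:",np.linalg.solve(J[:,1:],t)*10,"dy=0:",np.linalg.solve(J[:,[0,2]],t)*10, "dz=0",np.linalg.solve(J[:,:2],t)*10)
E
python3 -m crank '0 0 0.05 0 1;0 0 0.05 0 1;0 0 0 0 1'
python3 -m crank '0 0 0.025 0 1;0 0 0 0 1;0 0 0 0 1'
python3 -m crank '0 0 0.025 0 1;0 0 0 0 1;0 0 0 0 1'
```

```text
[[-3.01  2.91 -0.9 ]
 [ 2.56  1.83 -2.7 ]] px per 10mm
dx=0: [-9.27762804 14.43978557] dy=0: [ 5.54480642 25.94325635] dz=0 [ -6.96014422 -20.92341409]
time: 8.25
ee_pos: [0.7177, -0.234, 0.0197]
eef_rot: [1.0, 0.0, -0.002, -0.0]
ft_force: [-1.1, 0.0, -0.8]
width: 0.0872
grip_force: 0.0
time: 8.55
ee_pos: [0.7192, -0.2344, 0.0174]
eef_rot: [1.0, 0.0, 0.0, 0.0]
ft_force: [0.1, -0.4, 0.2]
width: 0.0872
grip_force: 0.0
time: 8.85
ee_pos: [0.7191, -0.2343, 0.0122]
eef_rot: [1.0, 0.0, -0.0, 0.0]
ft_force: [0.4, -0.3, -0.1]
width: 0.087
grip_force: 0.0
```

```bash
python3 -m crank '0 0 0.025 0 1;0 0 0 0 1;0 0 0 0 1' | sed -n '2p;4p'
python3 -m crank '0 0 0.02 0 1;0 0 0 0 1;0 0 0 0 1'| sed -n '2p;4p'
python3 -m crank '0 0 0.02 0 1;0 0 0 0 1;0 0 0 0 1'| sed -n '2p;4p'
python3 - <<'E'
from h import *
b=shot("scene");s=read_state();p=s["ee_pos"];w=s["width"];im=cv2.resize(b["img"],None,fx=8,fy=8,interpolation=2);print(p)
for d in(-w/2,0,w/2):
    u=proj(b,p+[0,d,0])[0];cv2.drawMarker(im,((u+.5)*8-.5).astype(int).tolist(),(0,255,0),0,9)
    if d==0:print(u);v=(u*8).astype(int)
cv2.imwrite("pics/c7.png",cv2.convertScaleAbs(im[v[1]-300:v[1]+200,v[0]-300:v[0]+300],alpha=1.7))
E
```

```text
ee_pos: [0.719, -0.2343, 0.0071]
ft_force: [0.3, 0.1, -0.0]
ee_pos: [0.7191, -0.2343, 0.0032]
ft_force: [0.1, 0.1, 0.2]
ee_pos: [0.7191, -0.2343, -0.0008]
ft_force: [0.4, 0.4, -0.3]
[ 7.19173790e-01 -2.34389135e-01 -6.83174578e-04]
[181.56660595 243.74543364]
```

View pics/c7.png

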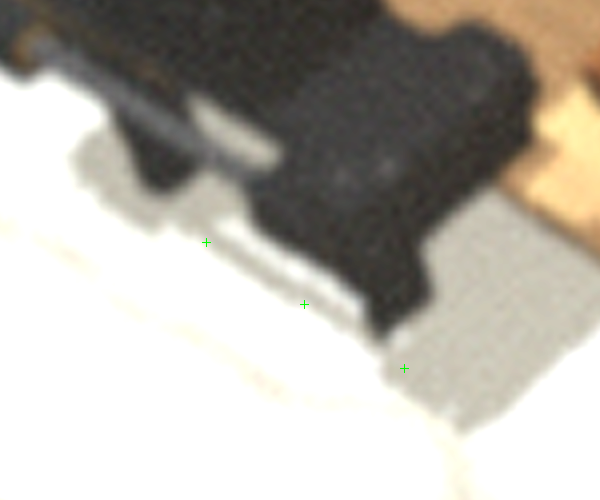

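The tips (around (405,318) and (180,175), against markers about 57 px lower at 8×) really sit about 25 mm above the reported TCP. I'll continue gently to contact.

```bash
for i in 1; do python3 -m crank '0 0 0.04 0 1;0 0 0.02 0 1;0 0 0 0 1;0 0 0 0 1' | sed -n '2p;4p'; done
python3 -m crank '0 0 0.02 0 1;0 0 0 0 1;0 0 0 0 1'| sed -n '2p;4p'
python3 -m crank '0 0 0.015 0 1;0 0 0 0 1;0 0 0 0 1'| sed -n '2p;4p'
python3 -m crank '0 0 0.015 0 1;0 0 0 0 1;0 0 0 0 1'| sed -n '2p;4p'
```

```text
ee_pos: [0.719, -0.2343, -0.0129]
ft_force: [-0.1, 0.2, -0.9]
ee_pos: [0.7191, -0.2343, -0.0167]
ft_force: [0.1, 0.1, -0.2]
ee_pos: [0.7191, -0.2344, -0.0198]
ft_force: [0.4, 0.0, 1.0]
ee_pos: [0.7191, -0.2343, -0.0228]
ft_force: [-0.5, -0.6, 0.5]
```

```bash
python3 -m crank '0 0 0.01 0 1;0 0 0 0 1;0 0 0 0 1' | sed -n '2p;4p'
python3 -m crank '0 0 0.01 0 1;0 0 0 0 1;0 0 0 0 1'| sed -n '2p;4p'
python3 -m crank '0 0 0.01 0 1;0 0 0 0 1;0 0 0 0 1'| sed -n '2p;4p'
```

```text
ee_pos: [0.7191, -0.2344, -0.0247]
ft_force: [-0.3, -0.4, 0.1]
ee_pos: [0.7191, -0.2344, -0.0267]
ft_force: [-0.0, -0.2, -0.5]
ee_pos: [0.7195, -0.2344, -0.0283]
ft_force: [0.6, 0.3, 2.8]
```

Contact at reported z = −0.028, so the tips are 28 mm above the reported value, with horizontal error of about 3 mm or less. I'll correct for it and retry the brace.

```bash
sed -i 's/^x,y,z,psi,n=.*$/x,y,z,psi,n=map(float,sys.argv[1:]); z-=.028; s=read_state(); M=R.from_quat(s["eef_rot"]).as_matrix()/; s/"pos",s\["ee_pos"\]/"tip",(s["ee_pos"]+[0,0,.028])/; s/turn in the axes before it/z is the true tip height = reported + 28 mm/' go.py
python3 -m crank '0 0 -0.2 0 1;0 0 -0.2 0 1;0 0 -0.2 0 1;0 0 -0.2 0 1;0 0 -0.2 0 1' >/dev/null
python3 -m crank '-0.132 -0.113 0 0 1;-0.132 -0.113 0 0 1;-0.132 -0.113 0 0 1;-0.132 -0.113 0 0 1;-0.132 -0.113 0 0 1;-0.132 -0.113 0 0 1;-0.132 -0.113 0 0 1;-0.132 -0.113 0 0 1;0 0 0 0 1;0 0 0 0 1'; python3 go.py .5086 -.0531 .07 0 4
```

```text
time: 13.5
ee_pos: [0.5078, -0.0537, 0.1717]
eef_rot: [1.0, 0.001, 0.0, 0.001]
ft_force: [0.4, -0.4, -0.8]
width: 0.0871
grip_force: 0.0
tip [ 0.5078 -0.0537  0.1997] psi 0.001 width 0.0871 tilt 0.001 | total [ 0.0037 -0.0036  0.6487] per row [ 0.0009 -0.0009  0.1622] yaw tot 0.0009
```

```bash
python3 -m crank '0 0 0.162 0 1;0 0 0.162 0 1;0 0 0.162 0 1;0 0 0.162 0 1;0 0 0 0 -1;0 0 0 0 -1;0 0 0 0 -1;0 0 0 0 -1;0 0 0 0 -1;0 0 0 0 -1' 15 | head -4
python3 -m crank '0 0 0 0 -1;0 0 0 0 -1;0 0 0 0 -1;0 0 0 0 -1;0 0 0 0 -1;0 0 0 0 -1;0 0 0 0 -1'
```

```text
time: 14.5
ee_pos: [0.5083, -0.0538, 0.0425]
eef_rot: [1.0, 0.0, 0.001, 0.0]
ft_force: [-0.0, 0.5, 0.7]
time: 15.2
ee_pos: [0.5079, -0.0537, 0.0417]
eef_rot: [1.0, 0.0, 0.0, 0.0]
ft_force: [0.4, -0.4, 0.4]
width: 0.0175
grip_force: 15.0
```

```bash
python3 -m crank '0.020 -0.062 0 0 -1;0.026 -0.059 0 0 -1;0.031 -0.056 0 0 -1;0.037 -0.053 0 0 -1;0.041 -0.049 0 0 -1;0.046 -0.045 0 0 -1;0.050 -0.040 0 0 -1' 25
python3 -m crank '0.054 -0.035 0 0 -1;0.057 -0.030 0 0 -1;0.059 -0.025 0 0 -1;0.061 -0.019 0 0 -1;0.063 -0.013 0 0 -1;0.064 -0.007 0 0 -1;0.064 -0.001 0 0 -1;0 0 0 0 -1;0 0 0 0 -1;0 0 0 0 -1'
```

```text
time: 15.9
ee_pos: [0.5587, 0.02, 0.0416]
eef_rot: [1.0, 0.0, -0.0, 0.0]
ft_force: [-0.6, -4.9, -0.2]
width: 0.0172
grip_force: 25.2
time: 16.9
ee_pos: [0.6432, 0.0447, 0.0415]
eef_rot: [1.0, 0.0, 0.0, 0.0]
ft_force: [0.9, -4.1, -2.0]
width: 0.0171
grip_force: 25.0
```

```bash
python3 -m crank '0 0 0 0 0;0 0 0 0 0;0 0 0 0 0;0 0 0 0 0;0 0 -0.1 0 0.5;0 0 -0.2 0 1;0 0 -0.2 0 1;0 0 -0.2 0 1' >/dev/null
python3 -m crank '-0.12 0.198 0 0 1;-0.12 0.198 0 0 1;-0.12 0.198 0 0 1;-0.12 0.198 0 0 1;-0.12 0.198 0 0 1;-0.12 0.198 0 0 1;-0.12 0.198 0 0 1;-0.12 0.198 0 0 1;-0.12 0.198 0 0 1;-0.12 0.198 0 0 1'
cat > m2.py <<'E'
from h import *
import sys
np.set_printoptions(precision=4,suppress=True)
a=shot("top");b=shot("scene");cs=[a,b]
A=blobs(a,"green",100,900);B=blobs(b,"green",100,450);print("green",A,B)
for col in("red","blue"):
    AA=[x for x in blobs(a,col,150,420) if 130<x[0]<262 and x[1]<330 and x[1]>185]; BB=[x for x in blobs(b,col,80,260) if 330<x[0]<475 and 250<x[1]<330]
    for x in AA:
        best=min((fit(cs,[np.array(x[:2]),np.array(y[:2])],.022,0,.014)+(y,) for y in BB),key=lambda t:t[1])
        print(col,best[0],"err %.1f"%best[1],"area",x[2],best[2][2])
E
python3 m2.py
python3 - <<'E'
from h import *
a=shot("top");b=shot("scene")
# offcut mask
for c,bx in((a,(395,215,455,275)),(b,(200,180,285,240))):
    x0,y0,x1,y1=bx;m=cv2.inRange(c["hsv"],(0,90,20),(20,255,82))[y0:y1,x0:x1]
    m=cv2.morphologyEx(m,cv2.MORPH_OPEN,np.ones((3,3)));k=max(cv2.findContours(m,0,1)[0],key=cv2.contourArea);r=cv2.minAreaRect(k)
    print(hullc(k)+[x0,y0],r,cv2.contourArea(k),(cv2.boxPoints(r)+[x0,y0]).round(1).tolist())
x=a["img"][160:320,290:540];y=b["img"][140:290,150:385]
cv2.imwrite("pics/c8.png",cv2.convertScaleAbs(np.hstack([cv2.resize(x,(400,256),interpolation=2),cv2.resize(y,(400,256),interpolation=2)]),alpha=1.6))
E
```

```text
time: 18.7
ee_pos: [0.4017, -0.3522, 0.1822]
eef_rot: [1.0, 0.001, 0.0, 0.0]
ft_force: [1.0, 0.1, -0.1]
width: 0.0872
grip_force: 0.0
green [(np.float64(122.8), np.float64(347.8), 311), (np.float64(348.9), np.float64(193.1), 577), (np.float64(171.6), np.float64(116.3), 584)] [(np.float64(481.6), np.float64(271.8), 124), (np.float64(265.4), np.float64(250.6), 270)]
red [0.5283 0.1867 0.0013] err 0.1 area 364 156
red [0.618  0.2704 0.0005] err 0.3 area 344 203
red [0.6274 0.1959 0.0014] err 0.1 area 335 186
blue [0.4411 0.2726 0.0026] err 0.3 area 373 126
blue [0.5212 0.2757 0.0029] err 0.3 area 350 138
[424.30744723 244.51413779] ((29.0, 29.0), (32.0, 14.0), 90.0) 400.0 [[417.0, 228.0], [431.0, 228.0], [431.0, 260.0], [417.0, 260.0]]
[249.04234528 204.44191097] ((49.153839111328125, 24.230770111083984), (8.320503234863281, 21.63330841064453), 56.3099365234375) 134.5 [[237.8, 206.8], [255.8, 194.8], [260.5, 201.7], [242.5, 213.7]]
```

View pics/c8.png

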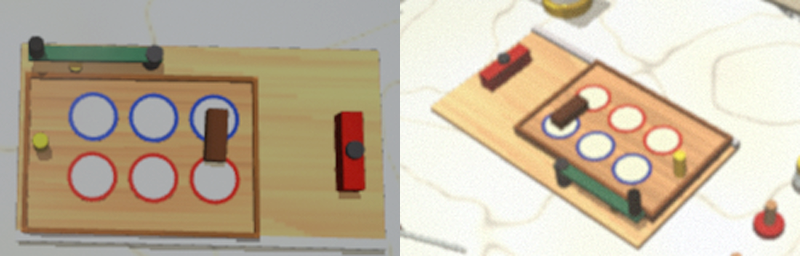

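The brace lies parked along the far edge (knob c8 (37,46), hinge (153,56)). The offcut is unmoved. Next I'll compute its pose and the brace angle.

Run:
```python
from h import *
np.set_printoptions(precision=4,suppress=True)
a=shot("top");b=shot("scene");cs=[a,b]
k=ray(a,(290+37.3/1.6,160+46/1.6),.092);h=ray(a,(290+153.3/1.6,160+55/1.6),.053);v=k-h;print("brace",k,h,np.hypot(*v[:2]),"joint",np.arctan2(v[1],-v[0])-.047)
print("blue blobs",[(x[0].round(1),x[1].round(1),x[2]) for x in blobs(a,"blue",10,3000)],[(x[0].round(1),x[1].round(1),x[2]) for x in blobs(b,"blue",10,3000)])
# box fit by outline points in both views
obs=[]
for c,bx in((a,(395,210,460,280)),(b,(200,175,285,245))):
    x0,y0,x1,y1=bx;big=cv2.resize(c["hsv"][y0:y1,x0:x1],None,fx=6,fy=6,interpolation=1)
    m=cv2.inRange(big,(0,60,15),(25,255,78));m=cv2.morphologyEx(m,cv2.MORPH_OPEN,np.ones((25,25)))
    q=max(cv2.findContours(m,0,1)[0],key=cv2.contourArea);M=np.zeros_like(m);cv2.drawContours(M,[q],-1,255,-1);obs.append((c,bx,M))
    print(cv2.contourArea(q)/36)
def cost(p):
    s=0
    for c,(x0,y0,_,_),M in obs:
        B=np.array([[sx*.03,sy*.012,z] for sx in(-1,1) for sy in(-1,1) for z in(0,.02)])
        W=np.c_[B[:,:2]@np.array([[np.cos(p[3]),np.sin(p[3])],[-np.sin(p[3]),np.cos(p[3])]]),B[:,2]]+p[:3]
        u=(proj(c,W)-[x0,y0]+.5)*6-.5;N=np.zeros_like(M);cv2.fillConvexPoly(N,cv2.convexHull(u.astype(np.int32)),255)
        s+=(M!=N).sum()/(M>0).sum()
    return s
from scipy.optimize import differential_evolution as de
g=ray(a,(424,243),.04);r=de(cost,[(g[0]-.03,g[0]+.03),(g[1]-.03,g[1]+.03),(.015,.04),(-.7,.7)],seed=1,maxiter=60);print(r.x,r.fun)
```

```text
brace [0.6398 0.0426 0.092 ] [ 0.6352 -0.0891  0.053 ] 0.13181702701647338 joint 1.5581419717913823
blue blobs [(np.float64(92.4), np.float64(404.1), 310), (np.float64(134.4), np.float64(389.9), 316), (np.float64(127.0), np.float64(321.4), 362), (np.float64(192.8), np.float64(306.7), 371), (np.float64(191.7), np.float64(263.8), 350), (np.float64(423.3), np.float64(233.4), 648), (np.float64(385.5), np.float64(233.1), 668), (np.float64(348.0), np.float64(232.4), 656)] [(np.float64(401.5), np.float64(287.3), 136), (np.float64(469.3), np.float64(281.5), 162), (np.float64(417.1), np.float64(263.3), 115), (np.float64(517.9), np.float64(254.6), 120), (np.float64(484.2), np.float64(246.5), 126)]
451.30555555555554
194.875
[ 0.5444 -0.1585  0.0202 -0.1022] 0.5733855706501013
```

One blue disc was knocked aside (now at about (127,321) in the top view). Going for the offcut.

```bash
python3 - <<'E'
from h import *
a=shot("top");b=shot("scene")
print(ray(a,(425.5,242.8),.046)); print(tri([a,b],[(425.5,242.8),(160+356/4,150+214/4)]))
print("knocked blue",fit([a,b],[np.array([127.,321.4]),np.array([469.3,281.5])],.022,0,.014))
E
python3 go.py .544 -.159 .15 -0.1 7
```

```text
[ 0.54501222 -0.15795     0.046     ]
(array([ 0.54510104, -0.15799721,  0.04302509]), np.float64(0.44428584063257404))
knocked blue (array([0.41693322, 0.39481798, 0.00262138]), np.float64(0.27204065412286127))
tip [ 0.4037 -0.3496  0.2099] psi 0.003 width 0.0869 tilt 0.000 | total [ 0.7045 -0.9509  0.2997] per row [ 0.1006 -0.1358  0.0428] yaw tot 0.0657
```

```bash
python3 -m crank '0.101 -0.136 0.04 0 0.15;0.101 -0.136 0.04 0 0.15;0.101 -0.136 0.04 0 0.15;0.101 -0.136 0.04 0 0.15;0.101 -0.136 0.04 0 0.15;0.101 -0.136 0.04 0 0.15;0.101 -0.136 0.04 0 0.15;0 0 0 0.066 0.15;0 0 0 0 0.15' >/dev/null;  python3 go.py .544 -.158 .031 -0.1 4
```

```text
tip [ 0.5445 -0.1583  0.1535] psi -0.101 width 0.0498 tilt 0.001 | total [-0.0024 -0.0009  0.6126] per row [-0.0006 -0.0002  0.1531] yaw tot -0.0007
```

```bash
python3 -m crank '0 0 0.153 0 0.15;0 0 0.153 0 0.15;0 0 0.153 0 0.15;0 0 0.153 0 0.15;0 0 0 0 -1;0 0 0 0 -1;0 0 0 0 -1;0 0 0 0 -1;0 0 0 0 -1;0 0 0 0 -1' 20
python3 -m crank '0 0 -0.15 0 -1;0 0 -0.2 0 -1;0 0 -0.2 0 -1;0 0 -0.2 0 -1;0 0 0 0 -1'; python3 go.py .552 .4065 .17 -0.1 14
```

```text
time: 21.0
ee_pos: [0.545, -0.1608, 0.005]
eef_rot: [0.999, -0.051, 0.001, 0.0]
ft_force: [-1.4, -0.7, 6.3]
width: 0.0238
grip_force: 20.0
time: 21.5
ee_pos: [0.5472, -0.161, 0.16]
eef_rot: [0.999, -0.051, 0.005, 0.001]
ft_force: [0.7, -0.7, -0.6]
width: 0.0239
grip_force: 20.0
tip [ 0.5472 -0.161   0.188 ] psi -0.103 width 0.0239 tilt 0.010 | total [-0.2678 -2.8254  0.081 ] per row [-0.0191 -0.2018  0.0058] yaw tot -0.0017
```

```bash
python3 -m crank '-0.019 -0.202 0 0 -1;-0.019 -0.202 0 0 -1;-0.019 -0.202 0 0 -1;-0.019 -0.202 0 0 -1;-0.019 -0.202 0 0 -1;-0.019 -0.202 0 0 -1;-0.019 -0.202 0 0 -1' >/dev/null
python3 -m crank '-0.019 -0.202 0 0 -1;-0.019 -0.202 0 0 -1;-0.019 -0.202 0 0 -1;-0.019 -0.202 0 0 -1;-0.019 -0.202 0 0 -1;-0.019 -0.202 0 0 -1;-0.019 -0.202 0 0 -1;0 0 0 0 -1' ; python3 go.py .552 .4065 .018 -0.1 5
```

```text
time: 23.0
ee_pos: [0.5454, 0.4144, 0.1525]
eef_rot: [0.999, -0.047, -0.001, -0.001]
ft_force: [-0.8, -0.2, -0.1]
width: 0.0238
grip_force: 20.0
tip [0.5454 0.4144 0.1805] psi -0.095 width 0.0238 tilt 0.004 | total [0.0389 0.0385 0.8124] per row [0.0078 0.0077 0.1625] yaw tot 0.0033
```

```bash
python3 -m crank '0.008 0.008 0.162 0 -1;0.008 0.008 0.162 0 -1;0.008 0.008 0.162 0 -1;0.008 0.008 0.162 0 -1;0.008 0.008 0.162 0 -1;0 0 0 0 0.1;0 0 0 0 0.1;0 0 0 0 0.1;0 0 0 0 0.1' 
python3 -m crank '0 0 -0.2 0 0.1;0 0 -0.2 0 0.1;0 0 -0.2 0 0;0 0 -0.1 -0.06 0;0 0 0 0 0'; python3 go.py .417 .395 .12 0 4
```

```text
time: 23.9
ee_pos: [0.5572, 0.3998, -0.0064]
eef_rot: [0.999, -0.051, 0.001, -0.001]
ft_force: [0.9, -0.1, -0.4]
width: 0.0451
grip_force: 0.0
time: 24.4
ee_pos: [0.558, 0.4006, 0.137]
eef_rot: [1.0, -0.003, 0.003, -0.002]
ft_force: [1.0, 0.3, -0.5]
width: 0.0437
grip_force: 0.0
tip [0.558  0.4006 0.165 ] psi -0.006 width 0.0437 tilt 0.008 | total [-0.7062  0.0334  0.2202] per row [-0.1766  0.0084  0.0551] yaw tot -0.0039
```

```bash
python3 -m crank '-0.177 0.008 0.055 0 0;-0.177 0.008 0.055 0 0;-0.177 0.008 0.055 0 0;-0.177 0.008 0.055 0 0;0 0 0 0 0;0 0 0 0 0'|head -1; python3 go.py .417 .395 .022 0 3
python3 m2.py
```

```text
time: 25.0
tip [0.4143 0.3936 0.1156] psi -0.008 width 0.0438 tilt 0.001 | total [ 0.0128 -0.0073  0.4678] per row [ 0.0043 -0.0024  0.1559] yaw tot -0.0053
green [(np.float64(122.6), np.float64(351.4), 175), (np.float64(349.6), np.float64(193.3), 550), (np.float64(171.5), np.float64(116.3), 588)] [(np.float64(481.6), np.float64(271.6), 108), (np.float64(265.5), np.float64(250.7), 274)]
red [0.5283 0.1867 0.0013] err 0.1 area 364 156
red [0.6181 0.2703 0.0003] err 0.2 area 344 206
blue [0.4411 0.2725 0.0029] err 0.3 area 374 126
blue [0.5213 0.2757 0.0023] err 0.2 area 350 137
```

```bash
python3 -m crank '0.004 -0.002 0.156 0 0;0.004 -0.002 0.156 0 0;0.004 -0.002 0.156 0 0;0 0 0 0 -1;0 0 0 0 -1;0 0 0 0 -1;0 0 0 0 -1;0 0 0 0 -1;0 0 0 0 -1' 20
python3 -m crank '0 0 -0.1 0 -1;0 0 -0.2 0 -1;0 0 -0.2 0 -1;0 0 -0.1 0 -1;0 0 0 0 -1'; python3 go.py .5642 -.1587 .15 0 15
```

```text
time: 26.0
ee_pos: [0.418, 0.3955, -0.0048]
eef_rot: [1.0, -0.005, 0.001, -0.001]
ft_force: [0.7, -1.6, 6.7]
width: 0.0149
grip_force: 20.0
time: 26.5
ee_pos: [0.4185, 0.3963, 0.1176]
eef_rot: [1.0, -0.004, 0.002, -0.002]
ft_force: [0.2, -0.0, -0.4]
width: 0.0154
grip_force: 20.0
tip [0.4185 0.3963 0.1456] psi -0.009 width 0.0154 tilt 0.006 | total [ 0.7533  2.7685 -0.0292] per row [ 0.0502  0.1846 -0.0019] yaw tot -0.0056
```

```bash
python3 -m crank '0.05 0.185 0 0 -1;0.05 0.185 0 0 -1;0.05 0.185 0 0 -1;0.05 0.185 0 0 -1;0.05 0.185 0 0 -1;0.05 0.185 0 0 -1;0.05 0.185 0 0 -1;0.05 0.185 0 0 -1' >/dev/null
python3 -m crank '0.05 0.185 0 0 -1;0.05 0.185 0 0 -1;0.05 0.185 0 0 -1;0.05 0.185 0 0 -1;0.05 0.185 0 0 -1;0.05 0.185 0 0 -1;0.05 0.185 0 0 -1;0 0 0 0 -1;0 0 0 0 -1' ; python3 go.py .5642 -.1587 .0505 0 4
```

```text
time: 28.2
ee_pos: [0.5614, -0.1621, 0.1126]
eef_rot: [1.0, -0.005, -0.001, -0.0]
ft_force: [-0.6, 0.4, -0.1]
width: 0.0152
grip_force: 20.0
tip [ 0.5614 -0.1621  0.1406] psi -0.011 width 0.0152 tilt 0.002 | total [ 0.0144 -0.017   0.4504] per row [ 0.0036 -0.0042  0.1126] yaw tot -0.0068
```

```bash
python3 -m crank '0.004 -0.004 0.113 -0.007 -1;0.004 -0.004 0.113 0 -1;0.004 -0.004 0.113 0 -1;0.003 -0.004 0.111 0 -1;0 0 0 0 -1;0 0 0 0 -1' 
python3 -m crank '0 0 0 0 0;0 0 0 0 0;0 0 0 0 0;0 0 0 0 0;0 0 -0.15 0 0;0 0 -0.2 0 0;0 0 -0.1 0 0;0 0 0 0 0';  python3 go.py .5212 .2757 .13 0 12
```

```text
time: 28.8
ee_pos: [0.565, -0.1571, 0.0239]
eef_rot: [1.0, 0.002, -0.0, -0.0]
ft_force: [0.5, -0.3, -0.1]
width: 0.015
grip_force: 20.0
time: 29.6
ee_pos: [0.5673, -0.1588, 0.1176]
eef_rot: [1.0, 0.001, 0.003, 0.001]
ft_force: [1.1, -0.5, -0.1]
width: 0.0435
grip_force: 0.0
tip [ 0.5673 -0.1588  0.1456] psi 0.002 width 0.0435 tilt 0.006 | total [-0.2265 -2.173   0.0735] per row [-0.0189 -0.1811  0.0061] yaw tot 0.0013
```

```bash
python3 -m crank '-0.019 -0.181 0 0 0;-0.019 -0.181 0 0 0;-0.019 -0.181 0 0 0;-0.019 -0.181 0 0 0;-0.019 -0.181 0 0 0;-0.019 -0.181 0 0 0;-0.019 -0.181 0 0 0'  >/dev/null
python3 -m crank '-0.019 -0.181 0 0 0;-0.019 -0.181 0 0 0;-0.019 -0.181 0 0 0;-0.019 -0.181 0 0 0;-0.019 -0.181 0 0 0;0 0 0 0 0;0 0 0 0 0' |head -1;  python3 go.py .5212 .2757 .025 0 3
cat > m3.py <<'E'
from h import *
np.set_printoptions(precision=4,suppress=True)
a=shot("top");b=shot("scene")
ex=np.array([.9989,-.047]);ey=np.array([.047,.9989])
for col,sx in(("red",-1),("blue",1)):
    for sy in(1,0,-1):
        g=np.array([.53255,-.08715])+sx*.035*ex+sy*.07*ey
        out=[]
        for c,kk in((a,9),(b,7)):
            # solid colour = disc: open away the thin ring
            u=proj(c,[*g,.033])[0];m=sum(cv2.inRange(c["hsv"],np.array(l),np.array(h)) for l,h in RANGE[col])
            S=6;x0,y0=(u-20).astype(int);big=cv2.resize(m[y0:y0+40,x0:x0+40],None,fx=S,fy=S,interpolation=1);big=(big>127).astype(np.uint8)
            big=cv2.morphologyEx(big,cv2.MORPH_OPEN,cv2.getStructuringElement(2,(4*S,4*S)))
            q=cv2.findContours(big,0,1)[0];q=max(q,key=cv2.contourArea) if q else None
            if q is None or cv2.contourArea(q)<60*S*S/ (1 if c is a else 2): break
            out.append((hullc(q)+.5)/S-.5+[x0,y0])
        if len(out)==2:
            p,e=fit([a,b],out,.022,0,.014);print(col,sy,"disc",p,"err %.2f"%e,"off ring mm",((p[:2]-g)*1000).round(1),"top only",((fitz(a,out[0],.022,0,.014,.026)-g)*1000).round(1))
E
python3 m3.py
```

```text
time: 31.0
tip [0.5179 0.2764 0.1408] psi 0.004 width 0.0431 tilt 0.001 | total [0.0171 0.0033 0.579 ] per row [0.0057 0.0011 0.193 ] yaw tot 0.0026
```

Run:
```python
from h import *
a=shot("top");b=shot("scene")
x=a["img"][200:300,300:460];y=b["img"][175:275,200:360]
cv2.imwrite("pics/c9.png",cv2.convertScaleAbs(np.hstack([cv2.resize(x,(400,250),interpolation=2),cv2.resize(y,(400,250),interpolation=2)]),alpha=1.6))
u=proj(a,[.5642,-.1587,.03])[0].astype(int);print(u);print(a["hsv"][u[1]+9,u[0]-12:u[0]+12].tolist())
```

```text
[423 233]
[[116, 138, 96], [114, 185, 102], [115, 108, 106], [112, 38, 102], [0, 0, 78], [0, 0, 46], [111, 100, 41], [111, 148, 57], [110, 164, 73], [109, 169, 83], [109, 166, 86], [109, 169, 86], [109, 171, 85], [109, 168, 85], [110, 167, 84], [109, 162, 74], [110, 160, 70], [109, 169, 83], [109, 169, 77], [111, 126, 65], [120, 4, 61], [20, 25, 91], [115, 30, 102], [115, 126, 103]]
```

View pics/c9.png

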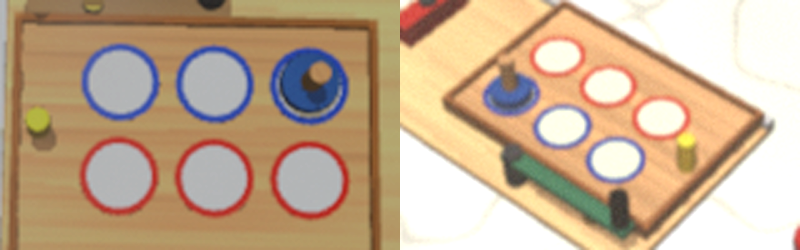

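The first blue disc stands inside its blue ring (c9 left (309,80), ring (310,86)), off by about 2 mm. Continue with the next.

```bash
python3 -m crank '0.006 0.001 0.193 0 0;0.006 0.001 0.193 0 0;0.006 0.001 0.193 0 0;0 0 0 0 -1;0 0 0 0 -1;0 0 0 0 -1;0 0 0 0 -1;0 0 0 0 -1;0 0 0 0 -1' 20
python3 -m crank '0 0 -0.1 0 -1;0 0 -0.2 0 -1;0 0 -0.2 0 -1;0 0 -0.1 0 -1;0 0 0 0 -1'; python3 go.py .5675 -.0888 .15 0 10
```

```text
time: 32.1
ee_pos: [0.5235, 0.2759, -0.0002]
eef_rot: [1.0, 0.001, 0.001, -0.001]
ft_force: [-0.4, -1.6, 7.5]
width: 0.0156
grip_force: 20.0
time: 32.6
ee_pos: [0.5241, 0.2767, 0.1223]
eef_rot: [1.0, 0.001, 0.003, -0.001]
ft_force: [-0.1, 0.1, 0.2]
width: 0.0153
grip_force: 20.0
tip [0.5241 0.2767 0.1503] psi 0.002 width 0.0153 tilt 0.007 | total [ 0.2127  1.8279 -0.0027] per row [ 0.0213  0.1828 -0.0003] yaw tot 0.0014
```

```bash
python3 -m crank '0.021 0.183 0 0 -1;0.021 0.183 0 0 -1;0.021 0.183 0 0 -1;0.021 0.183 0 0 -1;0.021 0.183 0 0 -1' >/dev/null
python3 -m crank '0.021 0.183 0 0 -1;0.021 0.183 0 0 -1;0.021 0.183 0 0 -1;0.021 0.183 0 0 -1;0.021 0.183 0 0 -1;0 0 0 0 -1;0 0 0 0 -1' |sed -n '1,2p;5p'; python3 go.py .5675 -.0888 .0545 0 4
```

```text
time: 33.8
ee_pos: [0.5645, -0.0911, 0.1171]
width: 0.0153
tip [ 0.5645 -0.0911  0.1451] psi 0.000 width 0.0153 tilt 0.001 | total [ 0.0157 -0.0115  0.4532] per row [ 0.0039 -0.0029  0.1133] yaw tot 0.0002
```

```bash
python3 -m crank '0.004 -0.003 0.113 0 -1;0.004 -0.003 0.113 0 -1;0.004 -0.003 0.113 0 -1;0.004 -0.003 0.113 0 -1;0 0 0 0 -1;0 0 0 0 -1' 
python3 -m crank '0 0 0 0 0;0 0 0 0 0;0 0 0 0 0;0 0 0 0 0;0 0 -0.15 0 0;0 0 -0.2 0 0;0 0 -0.1 0 0;0 0 0 0 0'|sed -n '1,2p;5p';  python3 go.py .4411 .2726 .13 0 10
```

```text
time: 34.4
ee_pos: [0.568, -0.0868, 0.0277]
eef_rot: [1.0, 0.002, -0.0, -0.0]
ft_force: [0.3, -0.3, -0.4]
width: 0.0155
grip_force: 20.0
time: 35.2
ee_pos: [0.5704, -0.0883, 0.1213]
width: 0.0434
tip [ 0.5704 -0.0883  0.1493] psi 0.002 width 0.0434 tilt 0.006 | total [-0.6432 -1.8057  0.0913] per row [-0.0643 -0.1806  0.0091] yaw tot 0.0013
```

```bash
python3 -m crank '-0.064 -0.181 0 0 0;-0.064 -0.181 0 0 0;-0.064 -0.181 0 0 0;-0.064 -0.181 0 0 0;-0.064 -0.181 0 0 0'  >/dev/null
python3 -m crank '-0.064 -0.181 0 0 0;-0.064 -0.181 0 0 0;-0.064 -0.181 0 0 0;-0.064 -0.181 0 0 0;-0.064 -0.181 0 0 0;0 0 0 0 0;0 0 0 0 0' |head -1;  python3 go.py .4411 .2726 .031 0 3; python3 m2.py
```

```text
time: 36.4
tip [0.4388 0.2739 0.1448] psi 0.004 width 0.0434 tilt 0.001 | total [0.0122 0.0061 0.5689] per row [0.0041 0.002  0.1896] yaw tot 0.0026
green [(np.float64(349.2), np.float64(193.1), 572), (np.float64(171.6), np.float64(116.3), 582)] [(np.float64(480.5), np.float64(271.6), 153), (np.float64(265.3), np.float64(250.5), 273)]
red [0.5283 0.1867 0.0013] err 0.1 area 366 157
red [0.618  0.2703 0.0006] err 0.2 area 343 204
red [0.6273 0.1956 0.0015] err 0.0 area 336 184
```

```bash
python3 -m crank '0.004 0.002 0.19 0 0;0.004 0.002 0.19 0 0;0.004 0.002 0.19 0 0;0 0 0 0 -1;0 0 0 0 -1;0 0 0 0 -1;0 0 0 0 -1;0 0 0 0 -1;0 0 0 0 -1' 20
python3 -m crank '0 0 -0.1 0 -1;0 0 -0.2 0 -1;0 0 -0.2 0 -1;0 0 -0.1 0 -1;0 0 0 0 -1'|sed -n '1,2p;5p'; python3 go.py .5708 -.0189 .15 0 9
```

```text
time: 37.4
ee_pos: [0.443, 0.2729, 0.0051]
eef_rot: [1.0, 0.001, 0.001, -0.0]
ft_force: [-1.2, -1.6, 8.7]
width: 0.0155
grip_force: 20.0
time: 37.9
ee_pos: [0.4436, 0.2737, 0.1274]
width: 0.0154
tip [0.4436 0.2737 0.1554] psi 0.002 width 0.0154 tilt 0.006 | total [0.6325 1.4648 0.0264] per row [0.0703 0.1628 0.0029] yaw tot 0.0015
```

```bash
python3 -m crank '0.07 0.163 0 0 -1;0.07 0.163 0 0 -1;0.07 0.163 0 0 -1;0.07 0.163 0 0 -1;0.07 0.163 0 0 -1' >/dev/null
python3 -m crank '0.07 0.163 0 0 -1;0.07 0.163 0 0 -1;0.07 0.163 0 0 -1;0.07 0.163 0 0 -1;0 0 0 0 -1;0 0 0 0 -1' |sed -n '1,2p;5p'; python3 go.py .5708 -.0189 .0585 0 4
```

```text
time: 39.0
ee_pos: [0.568, -0.0211, 0.1226]
width: 0.0153
tip [ 0.568  -0.0211  0.1506] psi 0.001 width 0.0153 tilt 0.001 | total [ 0.0146 -0.0112  0.4606] per row [ 0.0037 -0.0028  0.1151] yaw tot 0.0005
```

```bash
python3 -m crank '0.003 -0.002 0.115 0 -1;0.003 -0.002 0.115 0 -1;0.003 -0.002 0.115 0 -1;0.003 -0.002 0.116 0 -1;0 0 0 0 -1;0 0 0 0 -1' 
python3 -m crank '0 0 0 0 0;0 0 0 0 0;0 0 0 0 0;0 0 0 0 0;0 0 -0.15 0 0;0 0 -0.2 0 0;0 0 -0.1 0 0;0 0 0 0 0'|sed -n '1,2p;5p';  python3 go.py .5283 .1867 .14 0 5; python3 go.py .618 .2703 .14 0 8
```

```text
time: 39.6
ee_pos: [0.5702, -0.0176, 0.0311]
eef_rot: [1.0, 0.002, -0.001, -0.0]
ft_force: [-0.5, 0.3, 0.0]
width: 0.0153
grip_force: 20.0
time: 40.4
ee_pos: [0.573, -0.0191, 0.1251]
width: 0.0434
tip [ 0.573  -0.0191  0.1531] psi 0.002 width 0.0434 tilt 0.006 | total [-0.2218 -1.0293  0.0638] per row [-0.0444 -0.2059  0.0128] yaw tot 0.0013
tip [ 0.573  -0.0191  0.1531] psi 0.002 width 0.0434 tilt 0.006 | total [ 0.2275 -1.4463  0.0665] per row [ 0.0284 -0.1808  0.0083] yaw tot 0.0013
```

Now the red discs: first (.618,.270).

```bash
python3 -m crank '0.028 -0.181 0 0 0;0.028 -0.181 0 0 0;0.028 -0.181 0 0 0;0.028 -0.181 0 0 0;0.028 -0.181 0 0 0;0.028 -0.181 0 0 0;0.028 -0.181 0 0 0;0.028 -0.181 0 0 0;0 0 0 0 0;0 0 0 0 0' |head -1;  python3 go.py .618 .2703 .031 0 3; python3 m2.py|grep red
```

```text
time: 41.4
tip [0.6143 0.2713 0.148 ] psi 0.004 width 0.0434 tilt 0.002 | total [0.0195 0.0048 0.585 ] per row [0.0065 0.0016 0.195 ] yaw tot 0.0025
red [ 0.5301  0.1855 -0.0018] err 1.3 area 353 96
red [0.6274 0.1955 0.0011] err 0.0 area 346 194
```

```bash
python3 -m crank '0.0065 0.0015 0.195 0 0;0.0065 0.0015 0.195 0 0;0.0065 0.0015 0.195 0 0;0 0 0 0 -1;0 0 0 0 -1;0 0 0 0 -1;0 0 0 0 -1;0 0 0 0 -1;0 0 0 0 -1' 20
python3 -m crank '0 0 -0.1 0 -1;0 0 -0.2 0 -1;0 0 -0.2 0 -1;0 0 -0.1 0 -1;0 0 0 0 -1'|sed -n '1,2p;5p'; python3 go.py .4943 -.1554 .15 0 12
```

```text
time: 42.4
ee_pos: [0.6202, 0.2702, 0.0066]
eef_rot: [1.0, 0.001, 0.002, -0.0]
ft_force: [-0.5, -1.4, 8.2]
width: 0.0152
grip_force: 20.0
time: 42.9
ee_pos: [0.621, 0.2709, 0.1293]
width: 0.0153
tip [0.621  0.2709 0.1573] psi 0.002 width 0.0153 tilt 0.007 | total [-0.6383  2.1304  0.026 ] per row [-0.0532  0.1775  0.0022] yaw tot 0.0014
```

```bash
python3 -m crank '-0.053 0.178 0 0 -1;-0.053 0.178 0 0 -1;-0.053 0.178 0 0 -1;-0.053 0.178 0 0 -1;-0.053 0.178 0 0 -1;-0.053 0.178 0 0 -1' >/dev/null
python3 -m crank '-0.053 0.178 0 0 -1;-0.053 0.178 0 0 -1;-0.053 0.178 0 0 -1;-0.053 0.178 0 0 -1;-0.053 0.178 0 0 -1;-0.053 0.178 0 0 -1;0 0 0 0 -1;0 0 0 0 -1' |sed -n '1,2p;5p'; python3 go.py .495 -.1554 .060 0 4
```

```text
time: 44.3
ee_pos: [0.4921, -0.1581, 0.1239]
width: 0.0152
tip [ 0.4921 -0.1581  0.1519] psi 0.001 width 0.0152 tilt 0.001 | total [ 0.0145 -0.0134  0.4595] per row [ 0.0036 -0.0033  0.1149] yaw tot 0.0003
```

```bash
python3 -m crank '0.003 -0.003 0.115 0 -1;0.003 -0.003 0.115 0 -1;0.003 -0.003 0.115 0 -1;0.003 -0.003 0.115 0 -1;0 0 0 0 -1;0 0 0 0 -1' 
python3 -m crank '0 0 0 0 0;0 0 0 0 0;0 0 0 0 0;0 0 0 0 0;0 0 -0.15 0 0;0 0 -0.2 0 0;0 0 -0.1 0 0;0 0 0 0 0'|sed -n '1,2p;5p';  python3 go.py .6274 .1956 .14 0 10
```

```text
time: 44.9
ee_pos: [0.4951, -0.1539, 0.0321]
eef_rot: [1.0, 0.002, -0.0, -0.0]
ft_force: [0.2, 0.2, -0.7]
width: 0.0156
grip_force: 20.0
time: 45.7
ee_pos: [0.4971, -0.1559, 0.1258]
width: 0.0434
tip [ 0.4971 -0.1559  0.1538] psi 0.002 width 0.0434 tilt 0.006 | total [ 0.6547 -1.756   0.0702] per row [ 0.0655 -0.1756  0.007 ] yaw tot 0.0013
```

```bash
python3 -m crank '0.065 -0.176 0 0 0;0.065 -0.176 0 0 0;0.065 -0.176 0 0 0;0.065 -0.176 0 0 0;0.065 -0.176 0 0 0' >/dev/null
python3 -m crank '0.065 -0.176 0 0 0;0.065 -0.176 0 0 0;0.065 -0.176 0 0 0;0.065 -0.176 0 0 0;0.065 -0.176 0 0 0;0 0 0 0 0;0 0 0 0 0' |head -1;  python3 go.py .6264 .1956 .031 0 3; python3 m2.py|grep red
```

```text
time: 46.9
tip [0.6237 0.1977 0.149 ] psi 0.004 width 0.0432 tilt 0.002 | total [0.0146 0.0105 0.5899] per row [0.0049 0.0035 0.1966] yaw tot 0.0025
```

```bash
python3 -m crank '0.005 0.003 0.196 0 0;0.005 0.003 0.196 0 0;0.005 0.003 0.196 0 0;0 0 0 0 -1;0 0 0 0 -1;0 0 0 0 -1;0 0 0 0 -1;0 0 0 0 -1;0 0 0 0 -1' 20
python3 -m crank '0 0 -0.1 0 -1;0 0 -0.2 0 -1;0 0 -0.2 0 -1;0 0 -0.1 0 -1;0 0 0 0 -1'|sed -n '1,2p;5p'; python3 go.py .4986 -.0855 .15 0 8
```

```text
time: 47.9
ee_pos: [0.6286, 0.1954, 0.0069]
eef_rot: [1.0, 0.001, 0.002, -0.0]
ft_force: [-1.0, -1.9, 7.6]
width: 0.0152
grip_force: 20.0
time: 48.4
ee_pos: [0.6294, 0.1961, 0.1295]
width: 0.0158
tip [0.6294 0.1961 0.1575] psi 0.002 width 0.0158 tilt 0.007 | total [-0.6571  1.4066  0.0301] per row [-0.0821  0.1758  0.0038] yaw tot 0.0014
```

```bash
python3 -m crank '-0.082 0.176 0 0 -1;-0.082 0.176 0 0 -1;-0.082 0.176 0 0 -1;-0.082 0.176 0 0 -1;-0.082 0.176 0 0 -1;-0.082 0.176 0 0 -1;-0.082 0.176 0 0 -1;-0.082 0.176 0 0 -1;0 0 0 0 -1;0 0 0 0 -1' |sed -n '1,2p;5p'; python3 go.py .4986 -.0855 .060 0 4
```

```text
time: 49.4
ee_pos: [0.4961, -0.0873, 0.1244]
width: 0.0153
tip [ 0.4961 -0.0873  0.1524] psi 0.000 width 0.0153 tilt 0.000 | total [ 0.0125 -0.0091  0.4618] per row [ 0.0031 -0.0023  0.1155] yaw tot 0.0002
```

```bash
python3 -m crank '0.003 -0.002 0.115 0 -1;0.003 -0.002 0.115 0 -1;0.003 -0.002 0.115 0 -1;0.003 -0.002 0.116 0 -1;0 0 0 0 -1;0 0 0 0 -1' 
python3 -m crank '0 0 0 0 0;0 0 0 0 0;0 0 0 0 0;0 0 0 0 0;0 0 -0.15 0 0;0 0 -0.2 0 0;0 0 -0.1 0 0;0 0 0 0 0'|sed -n '1,2p;5p';  python3 go.py .5275 .1867 .14 0 7
```

```text
time: 50.0
ee_pos: [0.4991, -0.0839, 0.0323]
eef_rot: [1.0, 0.002, -0.001, -0.0]
ft_force: [0.3, -0.1, -0.6]
width: 0.0152
grip_force: 20.0
time: 50.8
ee_pos: [0.5012, -0.0853, 0.126]
width: 0.0436
tip [ 0.5012 -0.0853  0.154 ] psi 0.002 width 0.0436 tilt 0.006 | total [ 0.1339 -1.36    0.0696] per row [ 0.0191 -0.1943  0.0099] yaw tot 0.0013
```

```bash
python3 -m crank '0.019 -0.194 0 0 0;0.019 -0.194 0 0 0;0.019 -0.194 0 0 0;0.019 -0.194 0 0 0;0.019 -0.194 0 0 0;0.019 -0.194 0 0 0;0.019 -0.194 0 0 0;0 0 0 0 0;0 0 0 0 0' |head -1;  python3 go.py .5275 .1867 .031 0 3; python3 m2.py|grep red
```

```text
time: 51.7
tip [0.5245 0.187  0.1496] psi 0.004 width 0.0436 tilt 0.001 | total [0.0158 0.0015 0.5928] per row [0.0053 0.0005 0.1976] yaw tot 0.0026
```

```bash
python3 -m crank '0.005 0 0.197 0 0;0.005 0 0.197 0 0;0.005 0 0.197 0 0;0 0 0 0 -1;0 0 0 0 -1;0 0 0 0 -1;0 0 0 0 -1;0 0 0 0 -1;0 0 0 0 -1' 20
python3 -m crank '0 0 -0.1 0 -1;0 0 -0.2 0 -1;0 0 -0.2 0 -1;0 0 -0.1 0 -1;0 0 0 0 -1'|sed -n '1,2p;5p'; python3 go.py .502 -.0156 .15 0 6
```

```text
time: 52.7
ee_pos: [0.5294, 0.1867, 0.0061]
eef_rot: [1.0, 0.001, 0.001, -0.0]
ft_force: [-1.2, -1.6, 7.4]
width: 0.015
grip_force: 20.0
time: 53.2
ee_pos: [0.5301, 0.1875, 0.1285]
width: 0.0152
tip [0.5301 0.1875 0.1565] psi 0.002 width 0.0152 tilt 0.007 | total [-0.1432  1.0153  0.0296] per row [-0.0239  0.1692  0.0049] yaw tot 0.0015
```

```bash
python3 -m crank '-0.024 0.169 0 0 -1;-0.024 0.169 0 0 -1;-0.024 0.169 0 0 -1;-0.024 0.169 0 0 -1;-0.024 0.169 0 0 -1;-0.024 0.169 0 0 -1;0 0 0 0 -1;0 0 0 0 -1' |sed -n '1,2p;5p'; python3 go.py .502 -.0156 .060 0 4
```

```text
time: 54.0
ee_pos: [0.4993, -0.0168, 0.1239]
width: 0.0153
tip [ 0.4993 -0.0168  0.1519] psi 0.001 width 0.0153 tilt 0.001 | total [ 0.0136 -0.0058  0.4593] per row [ 0.0034 -0.0014  0.1148] yaw tot 0.0004
```

Place, then retreat to the left-front clear of the view and inspect the whole.

```bash
python3 -m crank '0.003 -0.001 0.115 0 -1;0.003 -0.001 0.115 0 -1;0.003 -0.001 0.115 0 -1;0.003 -0.001 0.115 0 -1;0 0 0 0 -1;0 0 0 0 -1' |sed -n '1,2p;5p'
python3 -m crank '0 0 0 0 0;0 0 0 0 0;0 0 0 0 0;0 0 0 0 0;0 0 -0.15 0 0;0 0 -0.2 0 0;0 0 -0.2 0 0;0 0 -0.1 0 0;0 0 0 0 0'|sed -n '1,2p;5p'
python3 -m crank '-0.04 -0.2 0 0 0;-0.04 -0.2 0 0 0;-0.04 -0.2 0 0 0;-0.04 -0.2 0 0 0;-0.04 -0.2 0 0 0;-0.04 -0.2 0 0 0;0 0 0 0 0'|sed -n '1,2p;5p'
python3 - <<'E'
from h import *
a=shot("top","top_f");b=shot("scene","scene_f")
x=cv2.resize(a["img"][200:320,300:460],(480,360),interpolation=2);y=cv2.resize(b["img"][170:275,205:345],(320,240),interpolation=2);z=cv2.resize(a["img"][170:330,70:270],(320,120),interpolation=2)
z=cv2.resize(a["img"][200:290,80:320],(320,120),interpolation=2)
cv2.imwrite("pics/c10.png",cv2.convertScaleAbs(np.hstack([x,np.vstack([y,z])]),alpha=1.6))
E
```

```text
time: 54.6
ee_pos: [0.5019, -0.0142, 0.0321]
width: 0.0152
time: 55.5
ee_pos: [0.5041, -0.0155, 0.1658]
width: 0.0437
time: 56.2
ee_pos: [0.451, 0.2301, 0.1615]
width: 0.0436
```

View pics/c10.png

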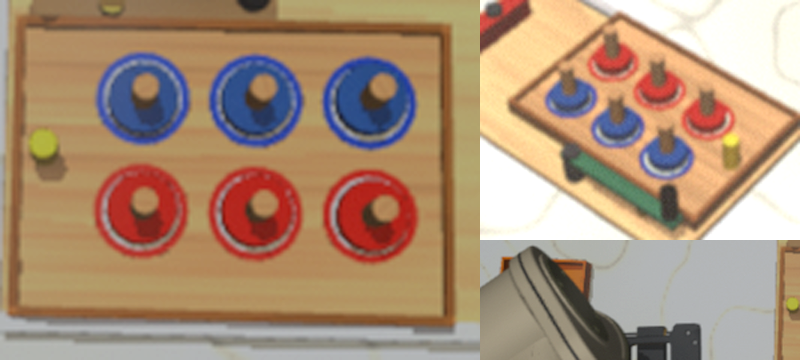

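All six discs sit inside their own rings in c10; small white crescents mean offsets under about 3 mm. Next I'll move beside the tray knob, checking the offcut and the stop distance on the way.

```bash
python3 go.py .539 .085 .15 0 5
```

```text
tip [0.4529 0.2248 0.1893] psi 0.004 width 0.0437 tilt 0.001 | total [0.4277 0.7008 0.1966] per row [0.0855 0.1402 0.0393] yaw tot 0.0028
```

```bash
python3 -m crank '0.085 0.14 0.04 0 -1;0.085 0.14 0.04 0 -1;0.085 0.14 0.04 0 -1;0.085 0.14 0.04 0 -1;0.085 0.14 0.04 0 -1;0 0 0 0 -1;0 0 0 0 -1'|sed -n '1,2p;5p'
python3 go.py .539 .085 .062 0 3
python3 - <<'E'
from h import *
a=shot("top");b=shot("scene")
for c,pt in((a,(.552,.4065)),(b,(.552,.4065))):
    u=proj(c,[*pt,.01])[0].astype(int);h=c["hsv"][u[1]-25:u[1]+25,u[0]-30:u[0]+30]
    m=cv2.morphologyEx(cv2.inRange(h,(0,60,15),(25,255,75)),cv2.MORPH_OPEN,np.ones((4,4)));k=cv2.findContours(m,0,1)[0]
    for q in k: print("dark",hullc(q)+u-[30,25] if cv2.contourArea(q)>0 else 0,cv2.contourArea(q)); 
s0=[ray(a,(295+u/3.3,180+v/3.3),.042)[:2] for u,v in((688,165),(689,325))];ey=np.array([.047,.9989]);m=np.array([.53255,-.08715])
print([(p,((m-.135*ey-p)@ey).round(4)) for p in s0])
E
```

```text
time: 57.0
ee_pos: [0.5387, 0.0825, 0.1215]
width: 0.0018
tip [0.5387 0.0825 0.1495] psi -0.001 width 0.0018 tilt 0.002 | total [ 0.0022 -0.0125  0.4374] per row [ 0.0007 -0.0042  0.1458] yaw tot -0.0008
dark [129.03199174 249.85792914] 460.5
dark [ 97.26858513 249.70023981] 221.0
dark [438.53100775 331.97674419] 37.5
dark [450.92       319.93333333] 36.0
[(array([ 0.56557402, -0.30160505]), np.float64(0.0777)), (array([ 0.47723737, -0.29552989]), np.float64(0.0757))]
```

The offcut lies in the box (dark blob at (129,250)). The tray has about 77 mm to travel to the stop. Push now.

```bash
python3 -m crank '0.001 -0.004 0.146 0 -1;0.001 -0.004 0.146 0 -1;0 -0.004 0.146 0 -1;0 0 0 0 -1'|sed -n '2p;4,5p'
python3 -m crank '0 0.025 0 0 -1;-0.001 0.025 0 0 -1;-0.001 0.025 0 0 -1;-0.001 0.025 0 0 -1;-0.001 0.025 0 0 -1;-0.001 0.025 0 0 -1;-0.001 0.025 0 0 -1;-0.002 0.025 0 0 -1;-0.001 0.025 0 0 -1;-0.001 0.025 0 0 -1'|sed -n '2p;4p'
python3 -m crank '-0.001 0.025 0 0 -1;-0.001 0.025 0 0 -1;-0.001 0.025 0 0 -1;-0.001 0.025 0 0 -1'|sed -n '2p;4p'
```

```text
ee_pos: [0.5363, 0.0873, 0.0315]
ft_force: [0.1, 0.1, -0.2]
width: 0.0007
ee_pos: [0.5376, 0.0367, 0.0348]
ft_force: [0.6, 2.2, 1.1]
ee_pos: [0.5366, 0.0166, 0.0347]
ft_force: [-0.8, 2.4, 1.6]
```

```bash
python3 -m crank '-0.001 0.025 0 0 -1;-0.001 0.025 0 0 -1;-0.001 0.02 0 0 -1;0 0 0 0 -1'|sed -n '2p;4p'
python3 -m crank '-0.001 0.015 0 0 -1;0 0.015 0 0 -1;0 0 0 0 -1'|sed -n '2p;4p'
python3 -m crank '-0.001 0.01 0 0 -1;0 0.01 0 0 -1;0 0 0 0 -1'|sed -n '2p;4p'
```

```text
ee_pos: [0.5359, 0.0018, 0.0346]
ft_force: [0.3, -0.2, -0.5]
ee_pos: [0.5356, -0.0036, 0.0345]
ft_force: [-0.8, 0.8, -0.5]
ee_pos: [0.5356, -0.0074, 0.0346]
ft_force: [-0.1, 1.7, -0.9]
```

```bash
python3 -m crank '0 0.01 0 0 -1;0 0.005 0 0 -1;0 0 0 0 -1'|sed -n '2p;4p'
python3 -m crank '0 0.01 0 0 -1;0 0.005 0 0 -1;0 0 0 0 -1'|sed -n '2p;4p'
python3 -m crank '0 0.005 0 0 -1;0 0.005 0 0 -1;0 0 0 0 -1'|sed -n '2p;4p'
```

```text
ee_pos: [0.5357, -0.0103, 0.0347]
ft_force: [-0.3, 0.6, 0.1]
ee_pos: [0.5358, -0.0133, 0.0348]
ft_force: [-0.8, 1.0, -0.8]
ee_pos: [0.5358, -0.0152, 0.0348]
ft_force: [-1.5, 1.2, -0.5]
```

```bash
python3 -m crank '0 0.01 0 0 -1;0 0.005 0 0 -1;0 0 0 0 -1'|sed -n '2p;4p'
python3 -m crank '0 0.01 0 0 -1;0 0.005 0 0 -1;0 0 0 0 -1'|sed -n '2p;4p'
python3 -m crank '0 0.01 0 0 -1;0 0.005 0 0 -1;0 0 0 0 -1'|sed -n '2p;4p'
python3 - <<'E'
from h import *
b=shot("scene");a=shot("top")
x=cv2.resize(a["img"][200:300,350:530],(450,250),interpolation=2);y=cv2.resize(b["img"][140:280,180:360],(321,250),interpolation=2)
cv2.imwrite("pics/c11.png",cv2.convertScaleAbs(np.hstack([x,y]),alpha=1.6))
E
```

```text
ee_pos: [0.5358, -0.0184, 0.0348]
ft_force: [-0.1, 1.4, -0.7]
ee_pos: [0.5358, -0.0214, 0.0347]
ft_force: [-0.3, 0.8, 0.2]
ee_pos: [0.5358, -0.0244, 0.0348]
ft_force: [-0.2, 1.1, -0.3]
```

View pics/c11.png

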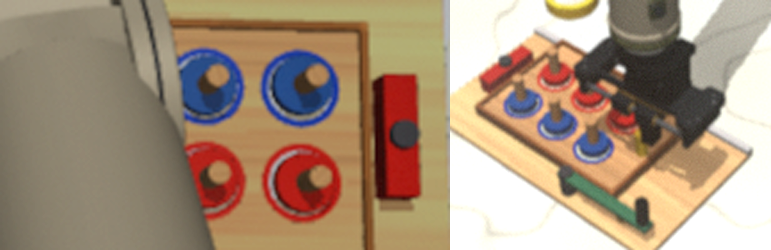

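The discs are still on their rings. The tray end (c11 x≈371) is nearly at the stop (x≈376).

```bash
python3 -m crank '0 0.005 0 0 -1;0 0.005 0 0 -1;0 0 0 0 -1'|sed -n '2p;4p'
python3 -m crank '0 0.005 0 0 -1;0 0.005 0 0 -1;0 0 0 0 -1'|sed -n '2p;4p'
python3 -m crank '0 0.005 0 0 -1;0 0.005 0 0 -1;0 0 0 0 -1'|sed -n '2p;4p'
```

```text
ee_pos: [0.5359, -0.0262, 0.0348]
ft_force: [-0.3, 1.1, -0.8]
ee_pos: [0.5358, -0.0283, 0.0348]
ft_force: [-0.7, 2.3, -0.8]
ee_pos: [0.5358, -0.0303, 0.0347]
ft_force: [-1.2, 1.1, 0.5]
```

```bash
python3 -m crank '0 0.005 0 0 -1;0 0.005 0 0 -1;0 0 0 0 -1'|sed -n '2p;4p'
python3 -m crank '0 0.005 0 0 -1;0 0.005 0 0 -1;0 0 0 0 -1'|sed -n '2p;4p'
python3 - <<'E'
from h import *
a=shot("top")
S=8
m=sum(cv2.inRange(a["hsv"],np.array(l),np.array(h)) for l,h in RANGE["blue"])
# tray offset: rightmost rings hull vs prior ring 3
for col in("blue","red"):
    print(col,[(x[0].round(1),x[1].round(1),x[2]) for x in blobs(a,col,450,1200)])
g=cv2.cvtColor(a["img"],cv2.COLOR_BGR2HSV)
for r in(235,250,262,270): print(r,a["img"][r,490:510].tolist())
E
```

```text
ee_pos: [0.5357, -0.0315, 0.0347]
ft_force: [-1.8, 4.5, 0.5]
ee_pos: [0.5357, -0.0318, 0.0347]
ft_force: [-1.9, 9.0, 1.9]
blue [(np.float64(473.4), np.float64(235.1), 678), (np.float64(438.8), np.float64(234.1), 496)]
red [(np.float64(474.1), np.float64(272.8), 750), (np.float64(509.8), np.float64(254.7), 668), (np.float64(471.5), np.float64(86.0), 529)]
235 [[63, 95, 112], [63, 96, 112], [62, 96, 112], [63, 96, 112], [62, 95, 111], [63, 96, 111], [62, 96, 111], [48, 75, 88], [19, 37, 60], [26, 52, 84], [27, 53, 85], [20, 41, 70], [10, 13, 39], [8, 11, 67], [11, 16, 100], [13, 16, 106], [11, 15, 106], [12, 16, 107], [14, 18, 107], [13, 17, 107]]
250 [[61, 92, 112], [60, 91, 112], [60, 91, 111], [59, 91, 112], [59, 90, 111], [59, 91, 112], [60, 91, 112], [49, 77, 96], [27, 46, 63], [21, 42, 69], [26, 53, 84], [25, 48, 79], [16, 30, 56], [7, 10, 53], [12, 15, 92], [14, 17, 107], [14, 16, 81], [28, 27, 42], [39, 37, 37], [40, 39, 39]]
262 [[53, 82, 108], [54, 83, 108], [54, 82, 108], [54, 82, 108], [53, 82, 108], [54, 82, 108], [54, 83, 109], [47, 72, 96], [29, 46, 64], [18, 39, 63], [25, 52, 84], [25, 53, 84], [19, 40, 69], [3, 7, 33], [10, 12, 74], [12, 16, 108], [13, 17, 111], [14, 17, 110], [13, 17, 110], [12, 16, 108]]
270 [[47, 71, 112], [57, 88, 111], [58, 89, 112], [57, 89, 111], [58, 89, 112], [58, 90, 112], [58, 90, 112], [59, 89, 112], [45, 69, 88], [17, 36, 58], [26, 52, 84], [26, 51, 84], [20, 40, 70], [7, 12, 40], [10, 11, 66], [10, 14, 100], [14, 17, 110], [13, 17, 110], [11, 15, 109], [13, 17, 109]]
```

The push force climbs while the position stalls, and the tray edge touches the stop. Retreat and check.

```bash
python3 -m crank '0 0.005 0 0 -1;0 0 0 0 -1;0 0 0 0 -1'|sed -n '2p;4p'
python3 -m crank '0 -0.03 0 0 -1;0 -0.08 0 0 -1;0 -0.1 0 0 -1;0 0 -0.2 0 -1;0 0 -0.2 0 -1;0 0 -0.2 0 -1;0 -0.2 0 0 -1;0 -0.2 0 0 -1;0 -0.2 0 0 -1;0 -0.2 0 0 -1'|sed -n '1,2p;4p'
python3 -m crank '0 -0.2 0 0 -1;0 0 0 0 -1;0 0 0 0 -1;0 0 0 0 -1;0 0 0 0 -1'|sed -n '1,2p;4p'
python3 - <<'E'
from h import *
a=shot("top");b=shot("scene")
x=cv2.resize(a["img"][180:320,300:530],(493,300),interpolation=2);y=cv2.resize(b["img"][150:280,190:330],(307,300),interpolation=2)
cv2.imwrite("pics/c12.png",cv2.convertScaleAbs(np.hstack([x,y]),alpha=1.6))
E
```

```text
ee_pos: [0.5357, -0.0319, 0.0348]
ft_force: [-2.8, 12.3, 1.1]
time: 64.65
ee_pos: [0.5359, 0.1676, 0.1551]
ft_force: [-0.4, 0.3, -0.2]
time: 65.15
ee_pos: [0.5359, 0.2052, 0.1548]
ft_force: [0.9, 0.7, -0.0]
```

View pics/c12.png

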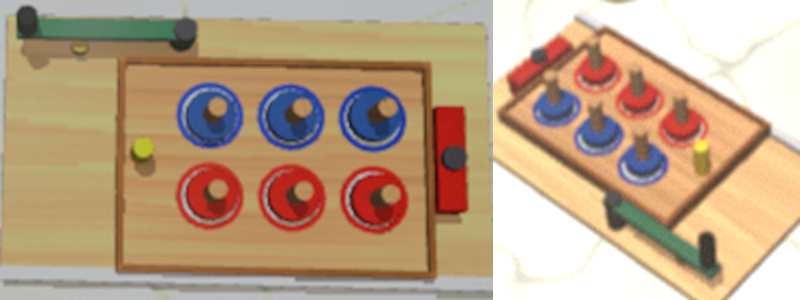

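The tray is against the stop (x≈433), all six discs are upright in their rings, and the brace is parked.

```bash
python3 -c "
from bench import workorder
print(workorder.close_job())"
```

```text
the job is handed in; nothing more can be done
None
```

The job is handed in at about 65 s of the 208 s limit: brace parked, offcut in the scrap box, all six discs on rings of their own colour and the tray against the stop by my own camera and force checks; the official verdict was not reported back.

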